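# Stack the loaded stack-nest totes and cover them

## Robot

A 6-joint arm with a two-finger parallel gripper is mounted at the origin on the work surface. World frame = base frame: x ahead of the robot, y to its left, z up, the work surface at z = 0. Lengths are in m, angles in rad, forces in N, time in s.
With the tool pointing down it reaches from about 0.4 to 0.825 m from the base axis. Payload 7 kg.
Tool frame: the origin (TCP) lies at the very end of the fingers, on their centre line; the grasp point (between the pads) lies 19 mm behind it; y points along the fingers, x is the direction in which the jaws open and shut, and the axes are right-handed (so a half turn about y gives the same grasp; the last joint's range is limited). The gripper opens to 85 mm and grips with 20 to 120 N. Pads are 22 mm wide; open, the fingers measure 114 mm over their backs; the gripper's body (76 mm by 85 mm) begins 54 mm behind the grasp point. The pads swing forward as they close: fully open they stand 13 mm farther back than shut.
Start: joints at [-0.895, 0.359, 0.012, 0, -1.224, -0.288], TCP at [0.255, -0.625, 0.231] pointing down, gripper open.
Joint ranges: [-3.07, 3.07], [-1.43, 2.12], [-1.02, 1.25], [-3.03, 1.67], [-3.05, -0], [-3.03, 3.03]. Speed limits (rad/s): [2.39, 2.39, 3.01, 3.14, 3.14, 3.14].

## Interface

Orientations are given as a unit quaternion [w, x, y, z].
In Python, from plant import arm gives the robot as it stands. The module is installed in compiled form; this text tells all that it offers.
- The arm moves only by the tool play_rows, never from a script. Its argument "commands" is a list of rows, each a list of 5 numbers: the shift along the tool's x, y, z in cm, then the turn about the tool's y in rad, then the opening in per cent of the stroke, from 0 (shut) to 100 (fully open). A call has 1 to 20 rows; each row shifts and turns the commanded pose from where the row before left it, along the tool's axes as they then stand; what a row does not reach is not made up. A row lasts 1/12 s, in which the tool goes at most 41.7 mm and 7.16 degrees, less where a joint would pass 70% of its speed; a pose out of reach is approached as far as the arm can. A call is refused whole if a number of a shift passes 4.17 or a number of a turn 0.125, either way. A call with a gripper value outside its range is refused whole. The fingers move at their own pace and stop on an object; the grip force is fixed at half the most. Time passes only in rows, so rows that do not move let the fingers close. It gives the time, the measured TCP pose, the force and the opening at its end, in the units of the state.
- arm.sense(): the state, without advancing time (a new reading comes with each control period).
- arm.capture(name): name is "scene" or "top" or "wrist"; returns the picture (384x512x3 uint8, red, green, blue); there is no depth.
- arm.camera_params(name): a dict with "K" (3x3 intrinsics, pixels), "position" and "rotation" of the camera in the world. Camera axes: x right, y down, z forward; pixel columns grow to the right and rows downward; lengths in m; the calibration is good to about 2 mm. A picture is of the moment at which its call begins: read the wrist's pose just before it. camera_params takes no time and is no camera call; for the wrist camera it gives the pose at the moment of the call.
- arm.hand_in(): hands the job in, once; it reports no verdict.
The state is a dict: "time": time; "joint_pos": joint angles; "joint_velocities": joint speeds; "tau": joint torques, N m; "tcp_pos": TCP position; "orientation": TCP orientation; "contact_force": force on the tool from outside, world axes, zero at the start; "ft_torque": the same for the moment, N m; "grip_width": finger opening in m.
Only numpy, scipy, OpenCV 4.12 (cv2) and the standard library are available. Lean on these libraries where they do the work, as an engineer would, in place of code of your own. Each camera call takes 0.05 s, during which the arm holds its last target.

## Task

Build one stack of the three loaded totes on the black plinth: leave the tote that is there in place, set a second one on it and then the third, each turned end for end to the one below so that it rests up on the ribs instead of nesting down onto the parts. Keep the totes upright. Then lay the thin metal lid flat on the top tote, centred and square so that it covers it; it lies flat between wire dividers on the low shelf, so slide it out over the shelf's open edge to get hold of it, and leave the other goods alone.

Things in the scene. Friction and masses are not known exactly. Their poses are not given: they have to be found in the camera images.
- tote_base: Grey stack-nest tote on the plinth (0.5 kg, with metal parts), 150 mm long (x), 60 wide (y), 50 high. Origin: centre of underside. Band 27-50 mm up: upright 3 mm walls, 150 x 60 outside, 144 x 54 inside; foot below it 138 x 48. Stands on the plinth top, long axis within 20 deg of the robot's x, front (+x) away from the robot. tote_a and tote_b have the same shape and axes
- tote_a: A loose tote on the table, 0.2-0.45 kg; second or third of the stack. Grip it across its 60 mm width from above, by the upright band. Inside each tote's mouth are four ribs, a pair at x = +50 mm and a pair at x = -25 mm, 14 mm long, tops 42 mm up (8 mm below the rim); its foot has notches at the same x
- tote_b: The other loose tote, same as tote_a. A tote with its front to the same end as the one below drops over the ribs and nests (underside 27 mm above the lower one's). Turned by 180 degrees its foot rests on the ribs inside the rim: underside 42 mm above the lower one's, 3 mm play all round
- tote_base_front (a point): Middle of the front end (+x) of tote_base, 75 mm from its centre, 36 mm up. The front's rim has a dip 32 mm wide and 14 mm deep, and under it a sloping holder, 44 mm wide, with a blank white card sticks out 12 mm (28-38 mm up); the back end is plain and full height
- tote_a_front (a point): The same point of tote_a
- tote_b_front (a point): The same point of tote_b
- plinth: Fixed low black rubber plinth, 200 x 100 x 15 mm high, under tote_base; origin: centre of its underside on the table
- tier: Fixed low grey metal shelf, 240 mm (x) by 260 mm (y), top 50 mm above the table; origin: centre of its underside. Its open edge is its -x side, facing the robot's right (world -y, within 10 deg); the 12 mm thick board overhangs its foot there by 35 mm. Three wire dividers 36 mm high run along its x at y = +110, +10 and -120 mm
- tier_edge (a point): Point on the open (-x) top edge of the shelf, 50 mm above the table, in the middle of the 100 mm wide lane where the lid lies (between the dividers at y = +110 and +10 mm of the shelf)
- lid: Flat aluminium lid 160 (x) x 66 (y) x 3 mm, 70-120 g, same on both sides; origin: centre of underside. Starts along its lane (x into the shelf), near end 15-45 mm inside the open edge, hemmed in. Shut fingertips pressed on it (5-15 N) drag it; with 55 mm out over the edge (tips off past 80) it can be gripped across its width, fingers reaching below it, and carried by that end
- carton: Bystander: cardboard carton 85 x 70 x 55 mm on the shelf, in the other lane
- door_knob: Bystander: round steel door knob, 64 mm across and 64 mm high, standing on the table
- door_lever: Bystander: door lever on a round rose, 130 mm long black grip, 53 mm high, on the table
There are look-alikes about, which are no part of the job. What is meant by the lid is not red, and is the larger of those in its own colour.

How it is judged:
By the outcome, as a careful person would: the job done as asked, in the order asked, and still so for the second after the job is handed in, with the robot touching nothing.
It also fails if it takes over 72 s, if anything falls off the work surface, if the arm or the gripper's body presses on something with over 40 N, if the wrist force passes 120 N, or if a joint passes its speed limit or range.

## Working session

There is one attempt and no reset: what is moved stays moved. The work goes in short steps, Python scripts to look and compute and a tool call to move; the robot and the scene stay as the last step left them, time stands still between calls to the robot, and variables do not carry over. Pictures are saved under pics/ and viewed, and the job is handed in when it is done.

Besides the shell and the picture viewer there is one more tool, called after ">>>" as a command line: name --pt "numbers of a row" for each row, then --argument value for the rest. play_rows: Moves the arm, as the interface text tells. Its arguments: {"type":"object","properties":{"commands":{"type":"array"}},"required":["commands"]}

```bash
mkdir -p pics; ls; python3 - <<'E'
from plant import arm
import cv2
print(arm.sense())
for n in("scene","top","wrist"):
    p=arm.camera_params(n); print(n,p)
    im=arm.capture(n); cv2.imwrite(f"pics/{n}0.png",im[:,:,::-1])
E
```

```text
pics
{'time': 0.0, 'joint_pos': array([-8.94908078e-01,  3.59381047e-01,  1.10620222e-02, -3.61407762e-04,
       -1.22411600e+00, -2.88080012e-01]), 'joint_velocities': array([-0.00121432, -0.0006987 ,  0.00198133, -0.00060591, -0.00104904,
       -0.00059836]), 'tau': array([ 1.82889646e-03, -5.83319306e+01,  2.93409991e+01,  6.93645313e+00,
       -6.13258104e-03, -1.31013869e-05]), 'tcp_pos': array([ 0.25503787, -0.62443607,  0.23036682]), 'orientation': array([-0.39483705,  0.39380303,  0.58723865, -0.58666314]), 'contact_force': array([ 0.38216076, -0.09761517, -0.24184771]), 'ft_torque': array([ 0.0747371 , -0.02465063, -0.02567608]), 'grip_width': 0.08544870019881179}
scene {'K': array([[457.94479084,   0.        , 255.54736892],
       [  0.        , 457.94479084, 189.27912841],
       [  0.        ,   0.        ,   1.        ]]), 'position': array([1.14102049, 0.67762047, 1.12848731]), 'rotation': array([-0.13077406,  0.32659412,  0.87525808, -0.33190016])}
top {'K': array([[453.49080699,   0.        , 255.12714697],
       [  0.        , 453.49080699, 190.50406742],
       [  0.        ,   0.        ,   1.        ]]), 'position': array([ 0.15288526, -0.0266286 ,  1.68426975]), 'rotation': array([ 0.0719204 , -0.69787336,  0.7087756 , -0.07373852])}
wrist {'K': array([[269.20489427,   0.        , 261.4334529 ],
       [  0.        , 269.20489427, 193.18224735],
       [  0.        ,   0.        ,   1.        ]]), 'position': array([ 0.17770786, -0.6557867 ,  0.37368357]), 'rotation': array([0.09249066, 0.54945181, 0.81863955, 0.13920301])}
```

View pics/scene0.png

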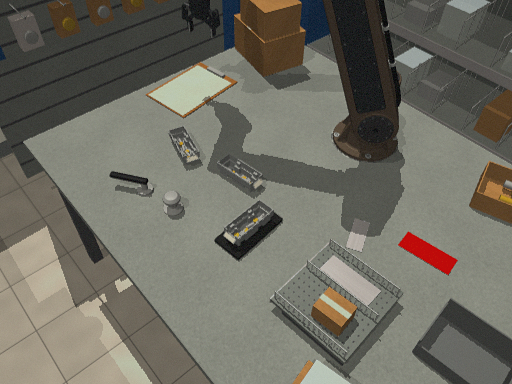

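View pics/top0.png

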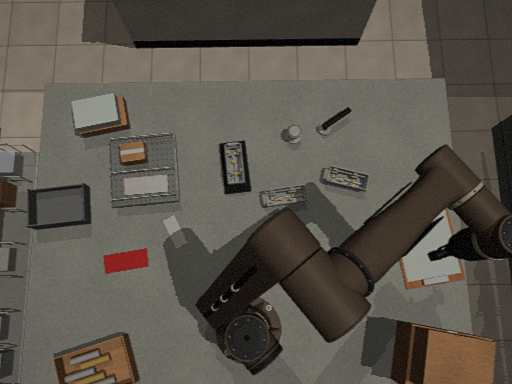

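View pics/wrist0.png

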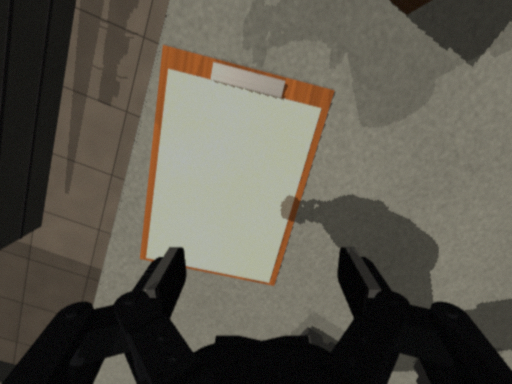

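Candidates for the lid are the pale plate on the shelf (top 146,184), the small pale plate on the table (175,229) and the red plate (126,261). The shelf plate is the one: not red, and larger than the other pale one. The totes are at (235,166) on the plinth, and loose at (284,196) and (345,179). I'll check close crops.

```bash
cat > h.py <<'E'
import numpy as np, cv2
from scipy.spatial.transform import Rotation as R
def cam(arm,n):
    p=arm.camera_params(n); q=p['rotation']; return p['K'],np.array(p['position']),R.from_quat(q,scalar_first=True).as_matrix()
def pix2w(c,uv,z):
    K,P,M=c; d=M@np.linalg.inv(K)@np.array([uv[0],uv[1],1.]); return P+d*(z-P[2])/d[2]
def w2pix(c,X):
    K,P,M=c; v=K@(M.T@(np.asarray(X)-P)); return v[:2]/v[2]
def crop(im,x0,y0,x1,y1,s,fn):
    c=im[y0:y1,x0:x1]; c=cv2.resize(c,None,fx=s,fy=s,interpolation=cv2.INTER_CUBIC)
    for x in range(-(-x0//10)*10,x1,10):
        cv2.line(c,((x-x0)*s,0),((x-x0)*s,4 if x%50 else 12),(0,255,0),1)
        if x%20==0: cv2.putText(c,str(x),((x-x0)*s,20),0,.35,(0,255,0),1)
    for y in range(-(-y0//10)*10,y1,10):
        cv2.line(c,(0,(y-y0)*s),(4,(y-y0)*s),(0,255,0),1)
        if y%20==0: cv2.putText(c,str(y),(6,(y-y0)*s+4),0,.35,(0,255,0),1)
    cv2.imwrite(fn,c)
E
python3 - <<'E'
from h import *
a=cv2.imread('pics/top0.png'); b=cv2.imread('pics/scene0.png')
crop(a,95,120,195,215,7,'pics/c1.png'); crop(a,210,130,380,220,4,'pics/c2.png')
crop(a,215,130,315,215,8,'pics/c2b.png')
crop(b,150,110,300,260,5,'pics/c3.png'); crop(b,265,235,405,365,5,'pics/c4.png')
E
```

```text
(no output)
```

View pics/c1.png

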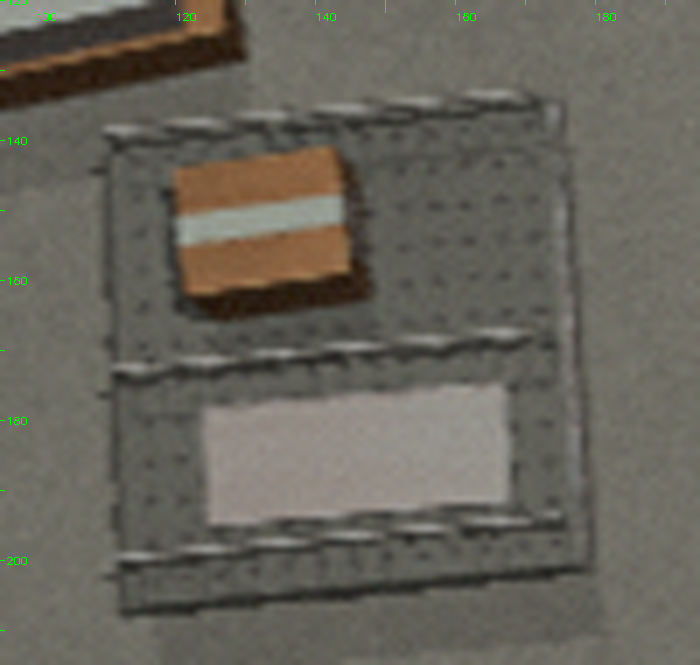

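View pics/c2.png

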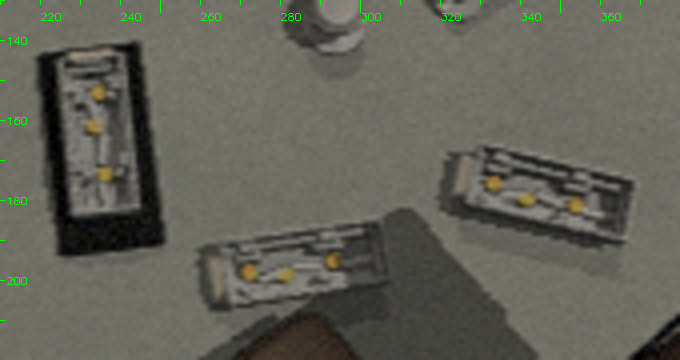

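View pics/c3.png

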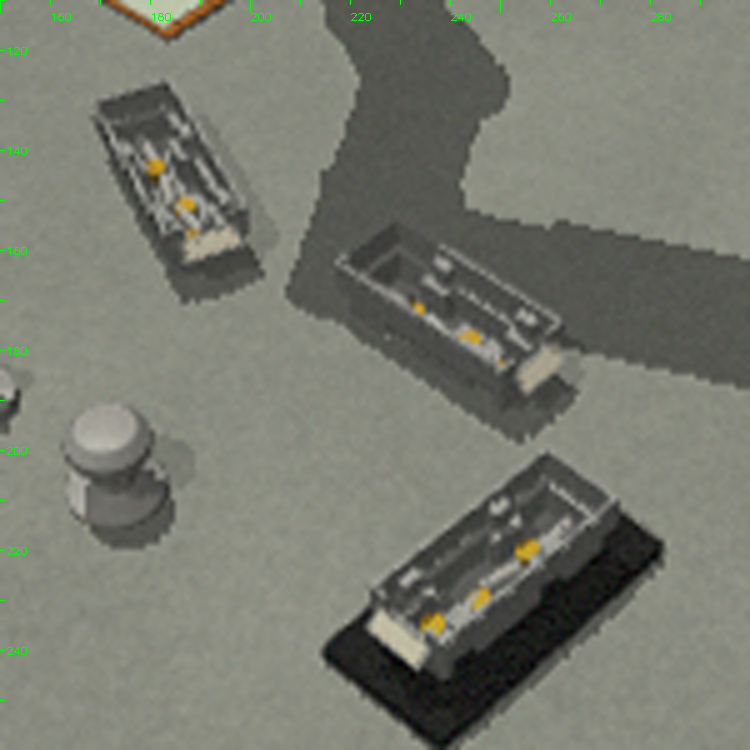

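View pics/c4.png

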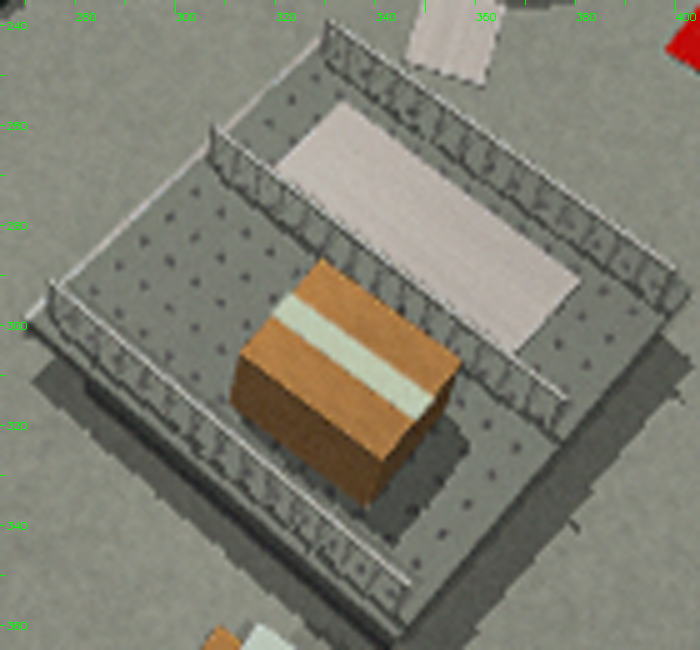

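```bash
cat > rough.py <<'E'
from plant import arm
from h import *
from scipy.optimize import least_squares
S=cam(arm,'scene');T=cam(arm,'top')
def show(n,c,uv,z):
    P=np.array([pix2w(c,p,z)[:2] for p in uv]); m=P.mean(0)
    d=(P[1:3].mean(0)-P[[0,3]].mean(0)); w=(P[[0,1]].mean(0)-P[[2,3]].mean(0))
    print(n,m.round(4),'L',np.linalg.norm(d).round(3),'W',np.linalg.norm(w).round(3),'ang',np.degrees(np.arctan2(d[1],d[0])).round(1))
# order: back-1, front-1, front-2, back-2
show('base S',S,[(259.4,201),(224,228),(238,238),(273,210.6)],.065)
show('A S',S,[(217.6,162.4),(252,184.4),(262.4,174.4),(229.4,155)],.05)
show('B S',S,[(169.4,131),(186.6,162.4),(199,152.4),(183.4,127)],.05)
show('lid S',S,[(334,255.4),(381,291),(368,305.4),(320.6,267.6)],.053)
show('lid T',T,[(167.4,174.9),(124,178.3),(125,194.9),(168.1,191.4)],.053)
show('shelf T',T,[(175.5,134.5),(110.5,140),(112,207.5),(179.5,202)],.05)
show('base T',T,[(228,184),(224.5,146),(240,144),(244.5,182)],.065)
show('A T',T,[(306,200),(265,208),(264,192.5),(305.5,184.5)],.05)
show('B T',T,[(365,191),(325,183),(329,166.5),(368,175.5)],.05)
E
python3 rough.py
python3 - <<'E'
import h
a=h.cv2.imread('pics/top0.png')
h.crop(a,205,130,285,210,9,'pics/c5.png')
h.crop(a,255,155,375,215,6,'pics/c6.png')
E
```

```text
base S [0.5971 0.0464] L 0.145 W 0.055 ang 3.8
A S [ 0.4754 -0.1405] L 0.147 W 0.054 ang 99.1
B S [ 0.5411 -0.3624] L 0.161 W 0.055 ang 75.3
lid S [0.5181 0.3723] L 0.158 W 0.058 ang 93.8
lid T [0.5218 0.3676] L 0.159 W 0.063 ang 93.8
shelf T [0.5773 0.3766] L 0.246 W 0.26 ang 94.0
base T [0.5936 0.0421] L 0.146 W 0.059 ang 5.5
A T [ 0.4718 -0.1435] L 0.155 W 0.058 ang 100.3
B T [ 0.5334 -0.3733] L 0.148 W 0.063 ang 76.5
```

View pics/c5.png

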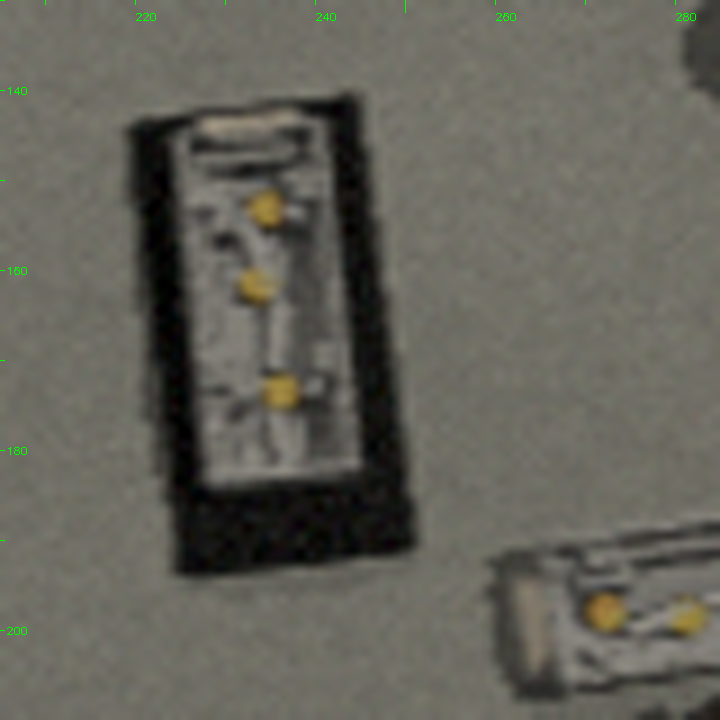

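View pics/c6.png

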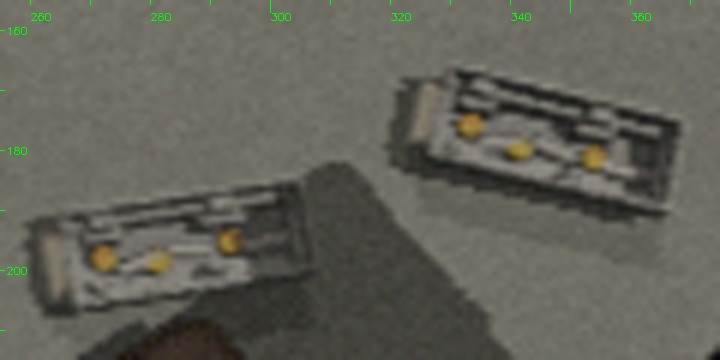

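```bash
cat >> h.py <<'E'
def st(arm):
    s=arm.sense(); M=R.from_quat(s['orientation'],scalar_first=True).as_matrix()
    x=M[:,0]; print('t',round(s['time'],2),'tcp',s['tcp_pos'].round(4),'xaxis',np.degrees(np.arctan2(x[1],x[0])).round(2),'tilt',np.degrees(np.arccos(-M[2,1])).round(2),'q',s['joint_pos'].round(3),'F',s['contact_force'].round(1),'w',round(s['grip_width'],4))
    return s,M
def go(arm,p,yaw,axis=True):
    """needed shifts (cm) in the current tool frame after rotating to yaw(deg of tool x)"""
    s,M=st(arm); x=M[:,0]; y0=np.degrees(np.arctan2(x[1],x[0])); 
    if yaw is None: yaw=y0
    d=(yaw-y0+180)%360-180
    dw=np.array(p)-s['tcp_pos']
    print(' shift in present tool frame cm',(M.T@dw*100).round(2),' turn about tool y rad',np.radians(-d).round(3),'alt',np.radians(-(d-360*np.sign(d))).round(3),' dw',dw.round(4))
    Mn=R.from_euler('z',d,degrees=True).as_matrix()@M
    print(' shift in turned tool frame cm',(Mn.T@dw*100).round(2))
E
python3 - <<'E'
from plant import arm
from h import *
s,M=st(arm);print(M.round(3))
K,P,C=cam(arm,'wrist'); print('cam in tool',(M.T@(P-s['tcp_pos'])).round(4)); print((M.T@C).round(3))
E
```

```text
t 0.15 tcp [ 0.2551 -0.6245  0.2306] xaxis 112.22 tilt 0.07 q [-0.895  0.359  0.011 -0.    -1.224 -0.288] F [ 0.  -0.7  0.2] w 0.0854
[[-0.378 -0.001 -0.926]
 [ 0.926  0.001 -0.378]
 [ 0.001 -1.     0.   ]]
cam in tool [ 0.0005 -0.1432  0.0835]
[[ 1.     0.001  0.   ]
 [-0.    -0.33   0.944]
 [ 0.001 -0.944 -0.33 ]]
```

```bash
python3 - <<'E'
from plant import arm
from h import *
go(arm,[.474,-.142,.20],189.7)
E
```

```text
t 0.15 tcp [ 0.2551 -0.6245  0.2306] xaxis 112.22 tilt 0.07 q [-0.895  0.359  0.011 -0.    -1.224 -0.288] F [ 0.  -0.7  0.2] w 0.0854
 shift in present tool frame cm [ 36.39   3.1  -38.51]  turn about tool y rad -1.352 alt 4.931  dw [ 0.2189  0.4825 -0.0306]
 shift in turned tool frame cm [-29.71   3.01 -43.88]
```

>>> play_rows --pt "2.6 0.22 -2.75 0 100" --pt "2.6 0.22 -2.75 0 100" --pt "2.6 0.22 -2.75 0 100" --pt "2.6 0.22 -2.75 0 100" --pt "2.6 0.22 -2.75 0 100" --pt "2.6 0.22 -2.75 0 100" --pt "2.6 0.22 -2.75 0 100" --pt "2.6 0.22 -2.75 0 100" --pt "2.6 0.22 -2.75 0 100" --pt "2.6 0.22 -2.75 0 100" --pt "2.6 0.22 -2.75 0 100" --pt "2.6 0.22 -2.75 0 100" --pt "2.6 0.22 -2.75 0 100" --pt "2.6 0.22 -2.75 0 100"

```text
time: 1.32
tcp_pos: [0.4742, -0.1404, 0.2005]
orientation: [-0.394, 0.394, 0.587, -0.587]
contact_force: [0.8, -0.4, -0.7]
grip_width: 0.0851
```

>>> play_rows --pt "0 0 0 -0.123 100" --pt "0 0 0 -0.123 100" --pt "0 0 0 -0.123 100" --pt "0 0 0 -0.123 100" --pt "0 0 0 -0.123 100" --pt "0 0 0 -0.123 100" --pt "0 0 0 -0.123 100" --pt "0 0 0 -0.123 100" --pt "0 0 0 -0.123 100" --pt "0 0 0 -0.123 100" --pt "0 0 0 -0.123 100" --pt "0 0 0 0 100"

```text
time: 2.32
tcp_pos: [0.4738, -0.1423, 0.2004]
orientation: [0.062, -0.062, 0.704, -0.704]
contact_force: [-0.3, -0.6, -0.3]
grip_width: 0.0854
```

```bash
cat > snap.py <<'E'
import sys,pickle
from plant import arm
from h import *
n=sys.argv[1]
s,M=st(arm); c=cam(arm,'wrist'); im=arm.capture('wrist')[:,:,::-1]
cv2.imwrite(f'pics/{n}_raw.png',im); pickle.dump((c,s['tcp_pos'],M),open(f'{n}.pkl','wb'))
crop(im,*(list(map(int,sys.argv[2:6])) if len(sys.argv)>5 else (0,0,512,384)),int(sys.argv[6]) if len(sys.argv)>6 else 1,f'pics/{n}.png')
E
python3 snap.py wa
```

```text
t 2.32 tcp [ 0.4738 -0.1423  0.2004] xaxis -169.93 tilt 0.02 q [ 0.106  0.084 -0.422 -0.    -1.065  0.069] F [-0.3 -0.6 -0.3] w 0.0854
```

View pics/wa.png

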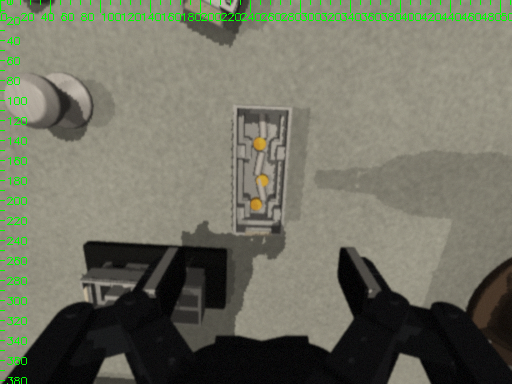

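```bash
python3 -c "
from h import *
im=cv2.imread('pics/wa_raw.png'); crop(im,222,96,302,246,5,'pics/wa2.png')"
```

```text
(no output)
```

View pics/wa2.png

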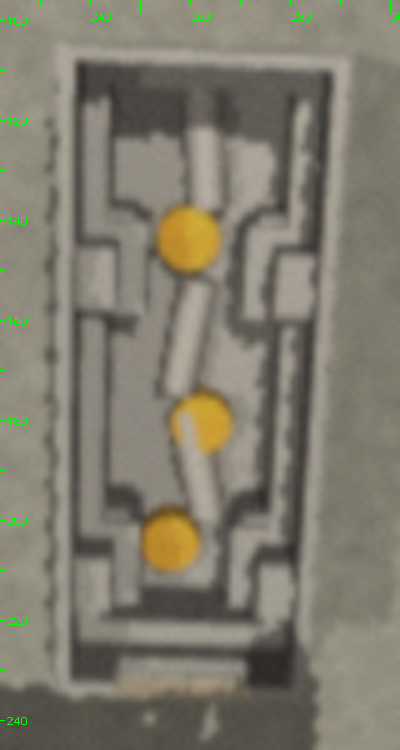

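```bash
cat >> h.py <<'E'
from scipy.optimize import least_squares
def fitrect(c,uv,X,z,yaw0,freez=False):
    """uv clicks, X local (x,y) of points, z plane height; returns x,y,yaw"""
    uv=np.array(uv,float);X=np.array(X,float)
    p0=np.mean([pix2w(c,u,z)[:2] for u in uv],0)-0
    def f(p):
        cc,s=np.cos(p[2]),np.sin(p[2]); zz=p[3] if freez else z
        return np.concatenate([w2pix(c,[p[0]+cc*a-s*b,p[1]+s*a+cc*b,zz])-u for (a,b),u in zip(X,uv)])
    r=least_squares(f,[*p0,np.radians(yaw0)]+([z] if freez else []))
    print('fit',r.x[:2].round(4),'yaw',np.degrees(r.x[2]).round(2),'z',r.x[3:].round(4),'res px',r.fun.round(1)); return r.x
TC=[(-.075,.03),(-.075,-.03),(.075,.03),(.075,-.03)]
def overlay(fn,out,c,p,zb,box,s):
    im=cv2.imread(fn); x0,y0,x1,y1=box
    o=cv2.resize(im[y0:y1,x0:x1],None,fx=s,fy=s,interpolation=cv2.INTER_CUBIC)
    cc,sn=np.cos(p[2]),np.sin(p[2])
    def dr(L,z,col):
        P=np.array([(w2pix(c,[p[0]+cc*a-sn*b,p[1]+sn*a+cc*b,zb+z])+.5-[x0,y0])*s for a,b in L]); cv2.polylines(o,[P.round().astype(int)],True,col,1)
    for hx,hy,z,col in [(.075,.03,.05,(0,255,0)),(.072,.027,.05,(0,255,0))]: dr([(-hx,-hy),(hx,-hy),(hx,hy),(-hx,hy)],z,col)
    for x in(.05,-.025):
        for y in (1,-1): dr([(x-.007,y*.027),(x+.007,y*.027),(x+.007,y*.02),(x-.007,y*.02)],.042,(0,0,255))
    cv2.imwrite(out,o)
E
python3 - <<'E'
from h import *; import pickle
c,t,M=pickle.load(open('wa.pkl','rb'))
# right in image = ? order: back with tote y+ etc
for o in (1,-1):
    uv=[(234,105),(292,108),(232.4,234.4),(281,235)]
    X=[(a,b*o) for a,b in TC]
    p=fitrect(c,uv,X,.05,100); p4=fitrect(c,uv,X,.05,100,True)
    if abs(p[2]-1.74)<.2: overlay('pics/wa_raw.png','pics/wa3.png',c,p,0,(222,96,302,246),5)
E
```

```text
fit [ 0.4772 -0.1421] yaw 97.13 z [] res px [ 58.1   4.9 -57.5  -1.3  48.7   3.3 -48.9   0.4]
fit [ 0.4731 -0.1152] yaw 97.1 z [-0.078] res px [ 48.   20.4 -49.4  15.3  42.7 -18.9 -41.  -21.2]
fit [ 0.4776 -0.1441] yaw 97.38 z [] res px [ 0.  -0.2 -0.2 -0.3 -0.1 -0.4  0.4  1.2]
fit [ 0.4776 -0.1439] yaw 97.38 z [0.0486] res px [ 0.2  0.  -0.4 -0.1 -0.  -0.7  0.3  0.8]
```

View pics/wa3.png

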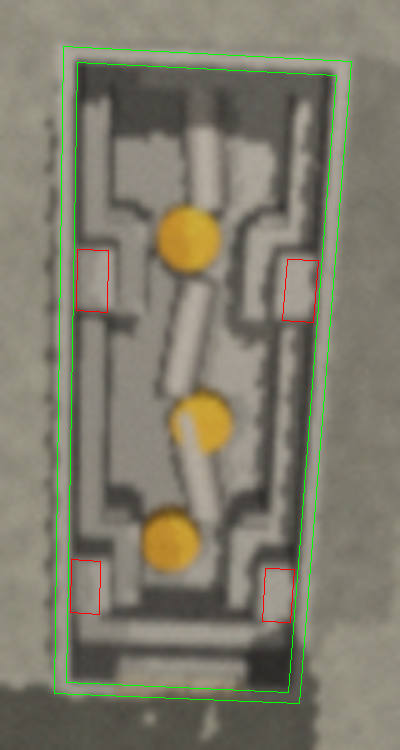

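```bash
python3 - <<'E'
from plant import arm
from h import *
go(arm,[.4776,-.1445,.014],187.5)
E
```

```text
t 2.37 tcp [ 0.4738 -0.1423  0.2004] xaxis -170.38 tilt 0.02 q [ 0.106  0.084 -0.421 -0.    -1.065  0.062] F [ 0.3 -0.6 -1.6] w 0.0855
 shift in present tool frame cm [-0.34 18.64  0.28]  turn about tool y rad 0.037 alt -6.246  dw [ 0.0038 -0.0022 -0.1864]
 shift in turned tool frame cm [-0.35 18.64  0.27]
```

>>> play_rows --pt "-0.34 3 0.28 0.037 100" --pt "0 4 0 0 100" --pt "0 4 0 0 100" --pt "0 3 0 0 100" --pt "0 2 0 0 100" --pt "0 1.5 0 0 100" --pt "0 1.14 0 0 100" --pt "0 0 0 0 100" --pt "0 0 0 0 100"

```text
time: 3.12
tcp_pos: [0.4774, -0.1446, 0.0137]
orientation: [-0.045, 0.047, -0.706, 0.706]
contact_force: [0.8, -0.4, 0.6]
grip_width: 0.0854
```

```bash
python3 snap.py wa4
```

```text
t 3.12 tcp [ 0.4774 -0.1446  0.0137] xaxis -172.55 tilt 0.1 q [ 0.101  0.332 -0.63   0.    -0.61   0.029] F [ 0.8 -0.4  0.6] w 0.0854
```

View pics/wa4.png

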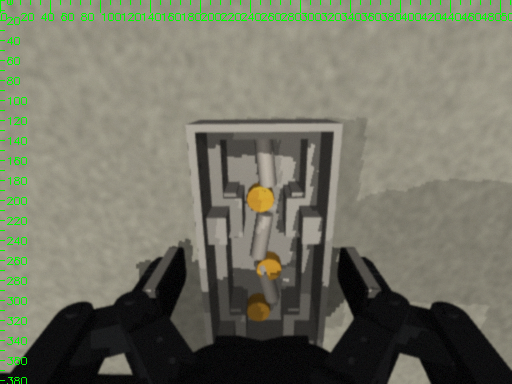

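>>> play_rows --pt "0 0 0 0 0" --pt "0 0 0 0 0" --pt "0 0 0 0 0" --pt "0 0 0 0 0" --pt "0 0 0 0 0" --pt "0 0 0 0 0"

```text
time: 3.67
tcp_pos: [0.4784, -0.1445, 0.0153]
orientation: [-0.047, 0.046, -0.706, 0.706]
contact_force: [-1.6, -0.0, 5.6]
grip_width: 0.0592
```

>>> play_rows --pt "0 0 0 0 0" --pt "0 0 0 0 0" --pt "0 -1 0 0 0" --pt "0 -2 0 0 0" --pt "0 -3 0 0 0" --pt "0 -4 0 0 0" --pt "0 -4 0 0 0" --pt "0 -4 0 0 0" --pt "0 0 0 0 0"

```text
time: 4.42
tcp_pos: [0.4819, -0.145, 0.2029]
orientation: [-0.052, 0.043, -0.705, 0.706]
contact_force: [2.0, -0.1, -1.5]
grip_width: 0.0592
```

```bash
python3 snap.py wa5; python3 -c "
from plant import arm
from h import *
go(arm,[.54,.044,.195],275)"
```

```text
t 4.42 tcp [ 0.4819 -0.145   0.2029] xaxis -172.33 tilt 0.78 q [ 0.101  0.088 -0.412  0.003 -1.057  0.032] F [ 2.  -0.1 -1.5] w 0.0592
t 4.47 tcp [ 0.4804 -0.1445  0.1991] xaxis -172.38 tilt 0.57 q [ 1.010e-01  9.100e-02 -4.170e-01  1.000e-03 -1.053e+00  3.200e-02] F [-0.7 -0.2 -4.1] w 0.059
 shift in present tool frame cm [ -8.4    0.47 -17.89]  turn about tool y rad -1.525 alt 4.758  dw [ 0.0596  0.1885 -0.0041]
 shift in turned tool frame cm [-18.25   0.6    7.58]
```

View pics/wa5.png

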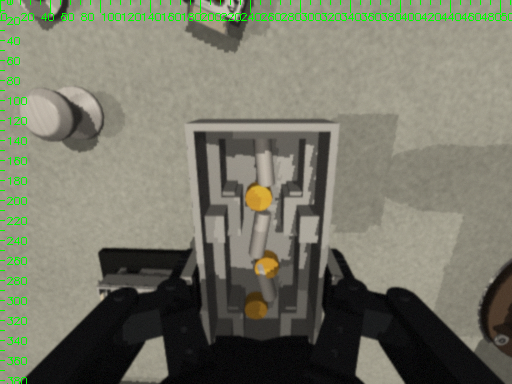

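```bash
python3 -c "
from plant import arm
from h import *
go(arm,[.545,-.10,.22],275)"
```

```text
t 4.47 tcp [ 0.4804 -0.1445  0.1991] xaxis -172.38 tilt 0.57 q [ 1.010e-01  9.100e-02 -4.170e-01  1.000e-03 -1.053e+00  3.200e-02] F [-0.7 -0.2 -4.1] w 0.059
 shift in present tool frame cm [-7.02 -2.03 -3.55]  turn about tool y rad -1.525 alt 4.758  dw [0.0646 0.0445 0.0209]
 shift in turned tool frame cm [-3.89 -2.04  6.83]
```

>>> play_rows --pt "-3.5 -1 -1.8 0 0" --pt "-3.5 -1 -1.8 0 0" --pt "0 0 0 -0.122 0" --pt "0 0 0 -0.122 0" --pt "0 0 0 -0.122 0" --pt "0 0 0 -0.122 0" --pt "0 0 0 -0.122 0" --pt "0 0 0 -0.122 0" --pt "0 0 0 -0.122 0" --pt "0 0 0 -0.122 0" --pt "0 0 0 -0.122 0" --pt "0 0 0 -0.122 0" --pt "0 0 0 -0.122 0" --pt "0 0 0 -0.122 0" --pt "0 0 0 -0.061 0" --pt "0 0 0 0 0" --pt "0 0 0 0 0"

```text
time: 5.88
tcp_pos: [0.5418, -0.0995, 0.2132]
orientation: [-0.52, 0.521, -0.479, 0.478]
contact_force: [1.1, 0.6, -2.5]
grip_width: 0.059
```

```bash
python3 snap.py wb
```

```text
t 5.88 tcp [ 0.5418 -0.0995  0.2132] xaxis -85.16 tilt 0.08 q [ 0.174  0.169 -0.289 -0.    -1.114  1.482] F [ 1.1  0.6 -2.5] w 0.059
```

View pics/wb.png

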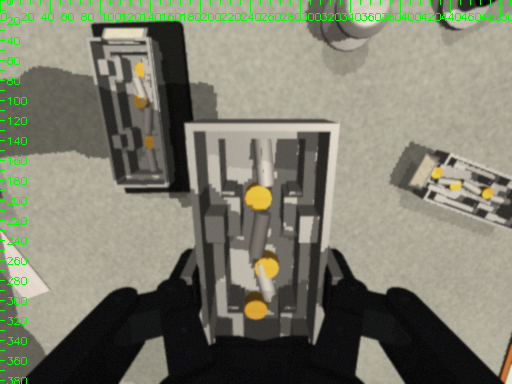

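```bash
python3 -c "
from h import *
im=cv2.imread('pics/wb_raw.png'); crop(im,80,20,190,200,4,'pics/wb2.png'); crop(im,178,110,348,230,4,'pics/wb3.png')"
```

```text
(no output)
```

View pics/wb2.png

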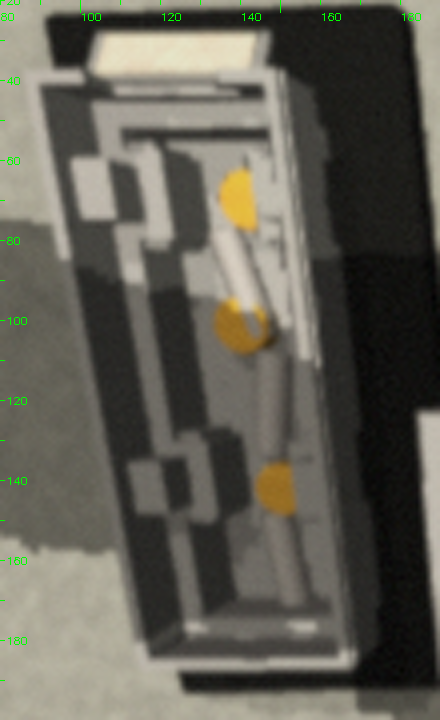

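View pics/wb3.png

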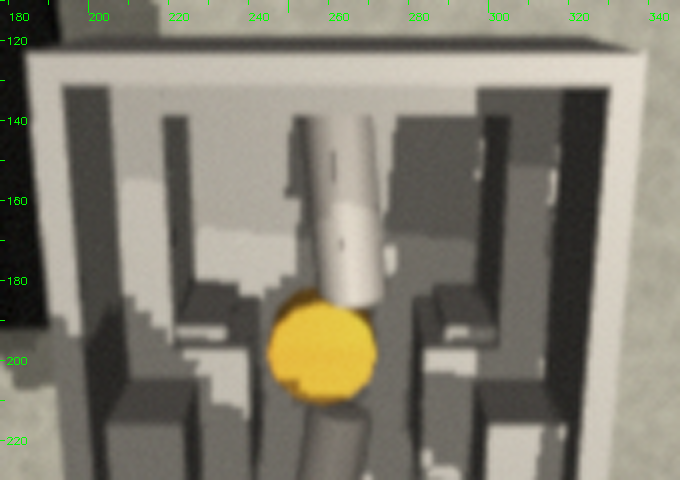

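```bash
cat > fit2.py <<'E'
from h import *; import pickle
c,t,M=pickle.load(open('wb.pkl','rb'))
uv=np.array([(116.25,185),(168.75,187),(88,37),(151.25,37)])-.4
p=fitrect(c,uv,TC,.065,4); fitrect(c,uv,TC,.065,4,True)
overlay('pics/wb_raw.png','pics/wb4.png',c,p,.015,(80,20,190,200),4)
# held: back toward +x world (yaw ~184.8): image left = +y world = tote -y
uvh=np.array([(184.2,123.2),(339.2,123.2),(193.5,131.7),(332.5,131.7)])-.4
X=[(-.075,-.03),(-.075,.03),(-.072,-.027),(-.072,.027)]
q=fitrect(c,uvh,X,t[2]-.015+.05,184.8,True)
q=fitrect(c,uvh,X,t[2]-.015+.05,184.8)
print('tcp',t)
overlay('pics/wb_raw.png','pics/wb5.png',c,q,t[2]-.015,(178,110,348,230),4)
E
python3 fit2.py
```

```text
fit [0.598  0.0423] yaw 4.74 z [] res px [-0.3  1.5  0.  -0.3  0.2 -0.5  0.  -0.3]
fit [0.598  0.0431] yaw 4.77 z [0.0633] res px [-0.2  1.  -0.2 -0.8  0.5 -0.2 -0.2 -0. ]
fit [ 0.5445 -0.0986] yaw 184.92 z [0.2493] res px [ 0.4  0.3  0.9  0.3 -0.4 -0.3 -0.9 -0.3]
fit [ 0.5444 -0.0986] yaw 184.93 z [] res px [ 1.2  0.3  0.1  0.2  0.2 -0.4 -1.5 -0.4]
tcp [ 0.54177953 -0.09946989  0.21322515]
```

View pics/wb4.png

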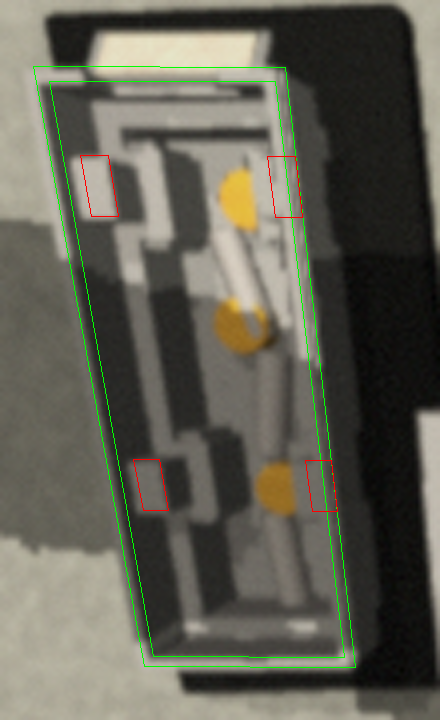

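View pics/wb5.png

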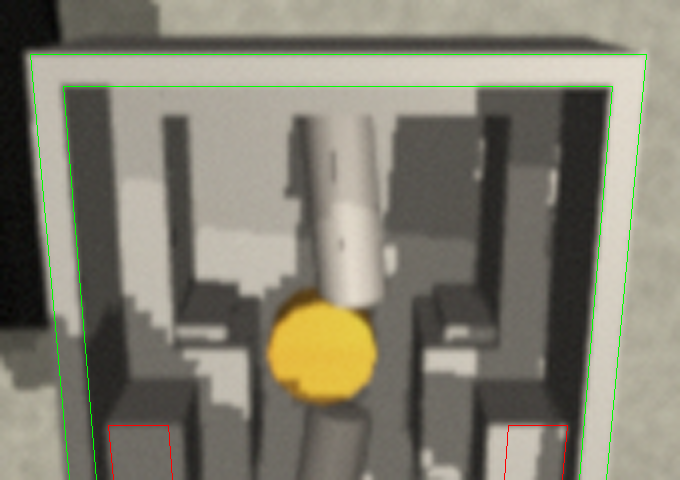

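```bash
python3 -c "
from plant import arm
from h import *
go(arm,[.597,.0425,.095],274.75)"
```

```text
t 5.93 tcp [ 0.542  -0.0995  0.2134] xaxis -85.17 tilt 0.06 q [ 0.174  0.169 -0.289 -0.    -1.114  1.482] F [-0.5  0.2 -2.8] w 0.0591
 shift in present tool frame cm [-13.68  11.84   6.69]  turn about tool y rad 0.001 alt -6.282  dw [ 0.055   0.142  -0.1184]
 shift in turned tool frame cm [-13.69  11.84   6.67]
```

>>> play_rows --pt "-2.7 0 1.3 0 0" --pt "-3 0 1.5 0 0" --pt "-3 0.84 1.5 0 0" --pt "-3 1 1.4 0 0" --pt "-2 2 1.0 0 0" --pt "0 2 0 0 0" --pt "0 2 0 0 0" --pt "0 2 0 0 0" --pt "0 1.5 0 0 0" --pt "0 0.5 0 0 0" --pt "0 0 0 0 0" --pt "0 0 0 0 0"

```text
time: 6.93
tcp_pos: [0.5975, 0.0427, 0.0961]
orientation: [-0.521, 0.521, -0.478, 0.478]
contact_force: [0.6, -0.4, -1.2]
grip_width: 0.0592
```

```bash
python3 snap.py wc; python3 -c "
from plant import arm
from h import *
im=cv2.imread('pics/wc_raw.png'); crop(im,170,60,360,210,4,'pics/wc2.png')
s=arm.capture('scene')[:,:,::-1].copy(); cv2.imwrite('pics/sc.png',s); crop(s,190,150,310,270,5,'pics/sc2.png')"
```

```text
t 6.93 tcp [0.5975 0.0427 0.0961] xaxis -85.05 tilt 0.02 q [ 0.398  0.354 -0.332  0.    -0.885  1.259] F [ 0.6 -0.4 -1.2] w 0.0592
```

View pics/wc2.png

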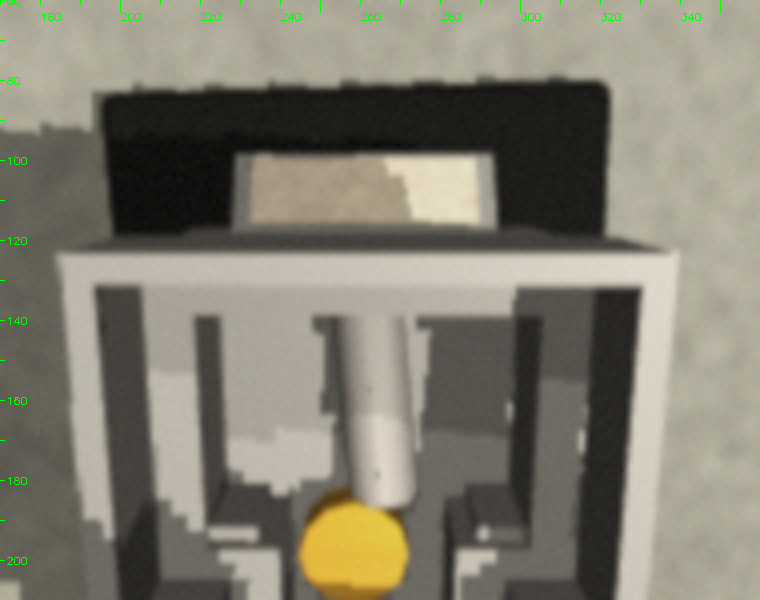

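View pics/sc2.png

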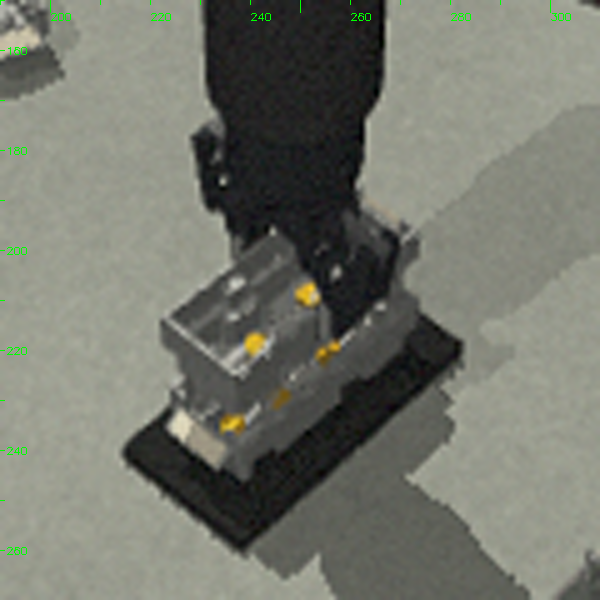

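```bash
python3 - <<'E'
from h import *; import pickle
c,t,M=pickle.load(open('wc.pkl','rb'))
th=np.radians(4.75); ex=np.array([np.cos(th),np.sin(th)]);ey=np.array([-ex[1],ex[0]])
l=lambda P:np.array([(P[:2]-t[:2])@ex,(P[:2]-t[:2])@ey])*1000
print('cam',c[1]-t)
for z in(.043,.053): print('card L,R',l(pix2w(c,(229-.4,98.2-.4),z)),l(pix2w(c,(293-.4,98-.4),z)))
z=t[2]-.015+.05
print('held back', l(pix2w(c,(184.5-.4,123.2-.4),z)),l(pix2w(c,(339.75-.4,123-.4),z)))
# plinth top front corners
print('plinth',l(pix2w(c,(196-.4,84-.4),.015)),l(pix2w(c,(321.5-.4,80.8-.4),.015)))
E
```

```text
cam [0.08588636 0.00841628 0.14321906]
card L,R [87.35685109 23.84867919] [ 87.69257559 -20.13718531]
card L,R [87.30242086 22.69880696] [ 87.62104381 -19.04645072]
held back [77.6008591  31.40486163] [ 77.96040367 -29.15516241]
plinth [97.73539235 52.2046146 ] [100.47448508 -44.60341099]
```

>>> play_rows --pt "-0.06 0 -0.1 0 0" --pt "0 0.6 0 0 0" --pt "0 0.6 0 0 0" --pt "0 0.4 0 0 0" --pt "0 0.2 0 0 0" --pt "0 0 0 0 0"

```text
time: 7.53
tcp_pos: [0.5957, 0.0431, 0.0768]
orientation: [-0.521, 0.522, -0.478, 0.478]
contact_force: [-0.0, -0.2, -2.7]
grip_width: 0.0593
```

>>> play_rows --pt "0 0.15 0 0 0" --pt "0 0.15 0 0 0" --pt "0 0.1 0 0 0" --pt "0 0 0 0 0"

```text
time: 7.87
tcp_pos: [0.5961, 0.0433, 0.0735]
orientation: [-0.521, 0.521, -0.478, 0.478]
contact_force: [0.2, 0.2, -2.2]
grip_width: 0.0594
```

>>> play_rows --pt "0 0.1 0 0 0" --pt "0 0.1 0 0 0" --pt "0 0 0 0 0"

```text
time: 8.12
tcp_pos: [0.5964, 0.0434, 0.0723]
orientation: [0.522, -0.521, 0.478, -0.478]
contact_force: [-1.8, 0.1, 2.4]
grip_width: 0.0591
```

>>> play_rows --pt "0 0 0 0 0" --pt "0 0 0 0 75" --pt "0 0 0 0 85" --pt "0 0 0 0 100" --pt "0 0 0 0 100" --pt "0 -1 0 0 100" --pt "0 -3 0 0 100" --pt "0 -4 0 0 100" --pt "0 -4 0 0 100" --pt "0 0 0 0 100"

```text
time: 8.95
tcp_pos: [0.6005, 0.0439, 0.2014]
orientation: [0.525, -0.518, 0.474, -0.48]
contact_force: [1.9, -0.4, 1.3]
grip_width: 0.0851
```

```bash
python3 snap.py wd; python3 -c "
from plant import arm
from h import *
im=cv2.imread('pics/wd_raw.png'); crop(im,190,60,330,260,4,'pics/wd2.png')
go(arm,[.537,-.368,.20],166)"
```

```text
t 8.95 tcp [0.6005 0.0439 0.2014] xaxis -84.92 tilt 0.75 q [ 0.399  0.253 -0.21   0.003 -1.095  1.259] F [ 1.9 -0.4  1.3] w 0.0851
t 9.0 tcp [0.599  0.0439 0.1977] xaxis -84.97 tilt 0.55 q [ 3.990e-01  2.550e-01 -2.150e-01  1.000e-03 -1.091e+00  1.259e+00] F [-0.5  0.2 -1.1] w 0.0853
 shift in present tool frame cm [40.49 -0.39 -9.79]  turn about tool y rad 1.903 alt -4.38  dw [-0.062  -0.4119  0.0023]
 shift in turned tool frame cm [-3.95  0.17 41.47]
```

View pics/wd.png

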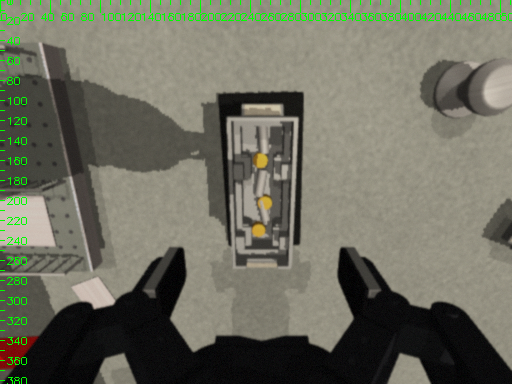

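View pics/wd2.png

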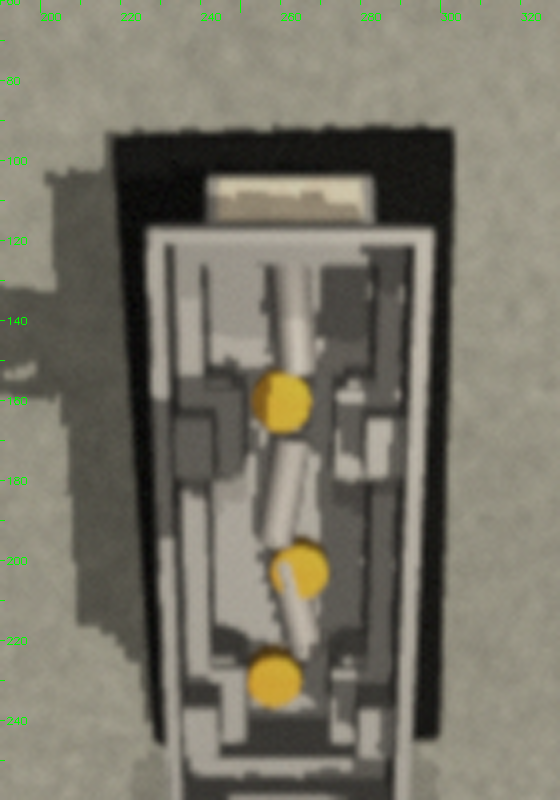

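```bash
python3 -c "
from h import *
im=cv2.imread('pics/wd_raw.png'); crop(im,215,215,315,285,6,'pics/wd3.png')"
```

```text
(no output)
```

View pics/wd3.png

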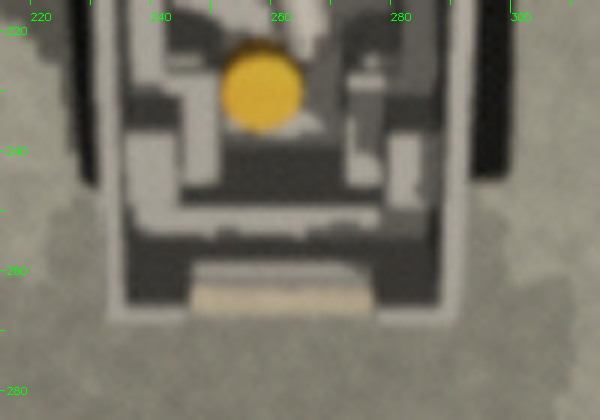

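```bash
python3 - <<'E'
from h import *; import pickle
c,t,M=pickle.load(open('wd.pkl','rb'))
uv=np.array([(226.5,116.75),(299,117),(215+107/6,215+323/6),(215+458/6,215+323/6)])-.4
X=[(-.075,-.03),(-.075,.03),(.075,-.03),(.075,.03)]
print(uv)
p=fitrect(c,uv,X,.107,184); fitrect(c,uv,X,.107,184,True)
overlay('pics/wd_raw.png','pics/wd4.png',c,p,.057,(190,60,330,260),4)
ex=np.array([np.cos(np.radians(4.75)),np.sin(np.radians(4.75))])
a=pix2w(c,np.array([242,104.2])-.4,.048);b=pix2w(c,np.array([283.4,104.4])-.4,.048)
print('base from card',(a+b)[:2]/2-.087*ex, np.linalg.norm((a-b)[:2]))
E
```

```text
[[226.1        116.35      ]
 [298.6        116.6       ]
 [232.43333333 268.43333333]
 [290.93333333 268.43333333]]
fit [0.5992 0.0442] yaw 184.96 z [] res px [ 1.1  0.3 -1.1  0.3  0.1 -0.6 -0.1 -0.4]
fit [0.5996 0.0443] yaw 184.96 z [0.1089] res px [ 0.8 -0.2 -0.8 -0.2 -0.1  0.1  0.1  0.3]
base from card [0.59748167 0.0443506 ] 0.043457247632067944
```

View pics/wd4.png

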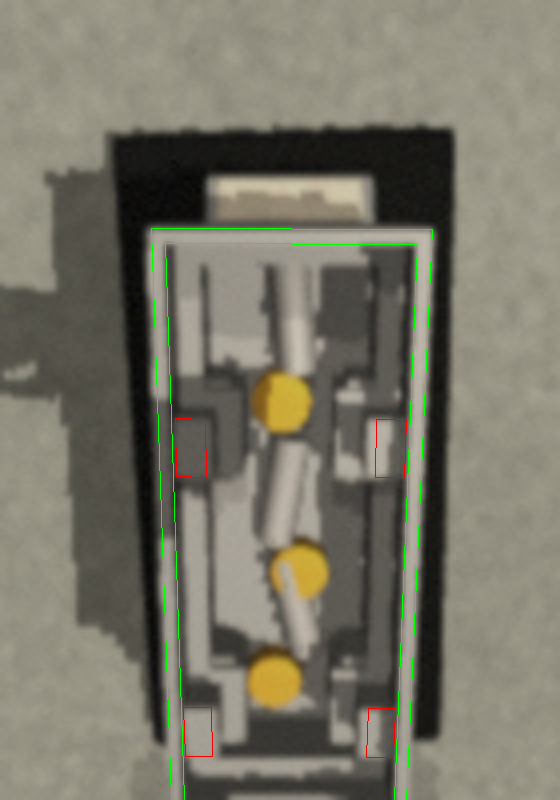

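>>> play_rows --pt "3.37 0 -0.82 0 100" --pt "3.37 0 -0.82 0 100" --pt "3.37 0 -0.82 0 100" --pt "3.37 0 -0.82 0 100" --pt "3.37 0 -0.82 0 100" --pt "3.37 0 -0.82 0 100" --pt "3.37 0 -0.82 0 100" --pt "3.37 0 -0.82 0 100" --pt "3.37 0 -0.82 0 100" --pt "3.37 0 -0.82 0 100" --pt "3.37 0 -0.82 0 100" --pt "3.37 0 -0.82 0 100"

```text
time: 10.0
tcp_pos: [0.5326, -0.3697, 0.1919]
orientation: [-0.521, 0.521, -0.478, 0.478]
contact_force: [0.7, 0.1, 0.8]
grip_width: 0.0854
```

>>> play_rows --pt "0 0 0 0.119 100" --pt "0 0 0 0.119 100" --pt "0 0 0 0.119 100" --pt "0 0 0 0.119 100" --pt "0 0 0 0.119 100" --pt "0 0 0 0.119 100" --pt "0 0 0 0.119 100" --pt "0 0 0 0.119 100" --pt "0 0 0 0.119 100" --pt "0 0 0 0.119 100" --pt "0 0 0 0.119 100" --pt "0 0 0 0.119 100" --pt "0 0 0 0.119 100" --pt "0 0 0 0.119 100" --pt "0 0 0 0.119 100" --pt "0 0 0 0.119 100" --pt "0 0 0 0 100" --pt "0 0 0 0 100" --pt "0 0 0 0 100"

```text
time: 11.58
tcp_pos: [0.5333, -0.3681, 0.1917]
orientation: [-0.085, 0.085, 0.702, -0.702]
contact_force: [-0.2, -0.0, -0.2]
grip_width: 0.0854
```

```bash
python3 snap.py we; python3 -c "
from h import *
im=cv2.imread('pics/we_raw.png'); crop(im,212,96,322,246,5,'pics/we2.png')"
```

```text
t 11.58 tcp [ 0.5333 -0.3681  0.1917] xaxis 166.13 tilt 0.01 q [-0.304  0.341 -0.107 -0.    -1.123  0.062] F [-0.2 -0.  -0.2] w 0.0854
```

View pics/we.png

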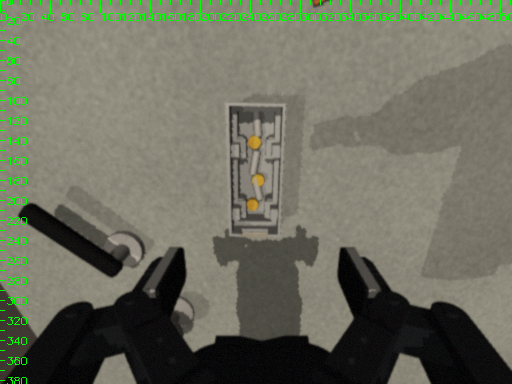

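View pics/we2.png

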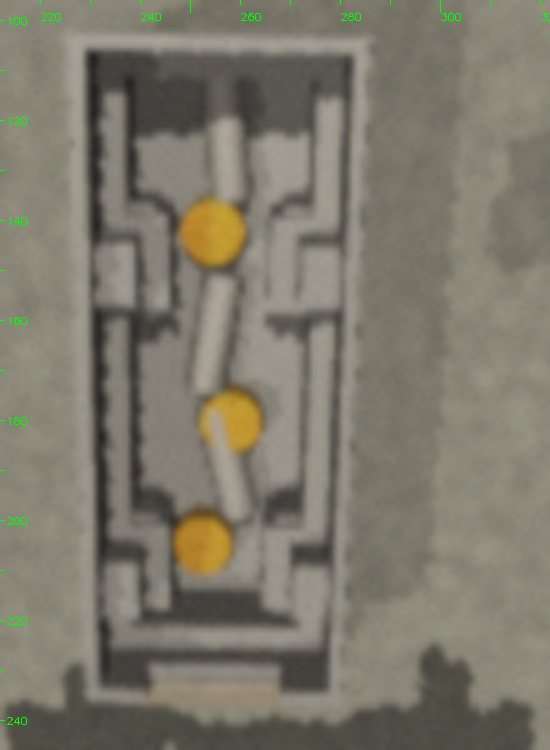

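```bash
python3 - <<'E'
from h import *; import pickle
c,t,M=pickle.load(open('we.pkl','rb'))
uv=np.array([(226,103.4),(286,104),(229.4,236),(280,236.8)])-.4
X=[(a,-b) for a,b in TC]
p=fitrect(c,uv,X,.05,76); fitrect(c,uv,X,.05,76,True)
overlay('pics/we_raw.png','pics/we3.png',c,p,0,(212,96,322,246),5)
for n,u,z in [('lever',(122,270),.05),('leverrose',(145,248),.01),('knob',(195,312),.06),('knobbase',(208,308),.01)]:
    w=pix2w(c,u,z); print(n,w,'tool xz mm',((w-t)@M*1000).round(0))
from plant import arm
go(arm,[p[0],p[1],.014],np.degrees(p[2])+90)
E
```

```text
fit [ 0.5399 -0.3749] yaw 75.23 z [] res px [ 0.1 -0.4 -0.2  0.   0.1  0.3  0.   0.3]
fit [ 0.54   -0.3748] yaw 75.23 z [0.0492] res px [ 0.2 -0.3 -0.2  0.2  0.1  0.1 -0.   0.1]
lever [ 0.73076467 -0.29607432  0.05      ] tool xz mm [-174.  142. -117.]
leverrose [ 0.71601905 -0.30011353  0.01      ] tool xz mm [-161.  182. -110.]
knob [ 0.65803797 -0.22042367  0.06      ] tool xz mm [ -86.  132. -173.]
knobbase [ 0.66284971 -0.18124977  0.01      ] tool xz mm [ -81.  182. -212.]
t 11.63 tcp [ 0.5333 -0.3681  0.1917] xaxis 166.1 tilt 0.01 q [-0.304  0.341 -0.107  0.    -1.123  0.061] F [-0.4  0.4  0.2] w 0.0855
 shift in present tool frame cm [-0.81 17.77  0.51]  turn about tool y rad 0.015 alt -6.268  dw [ 0.0066 -0.0068 -0.1777]
 shift in turned tool frame cm [-0.82 17.77  0.49]
```

View pics/we3.png

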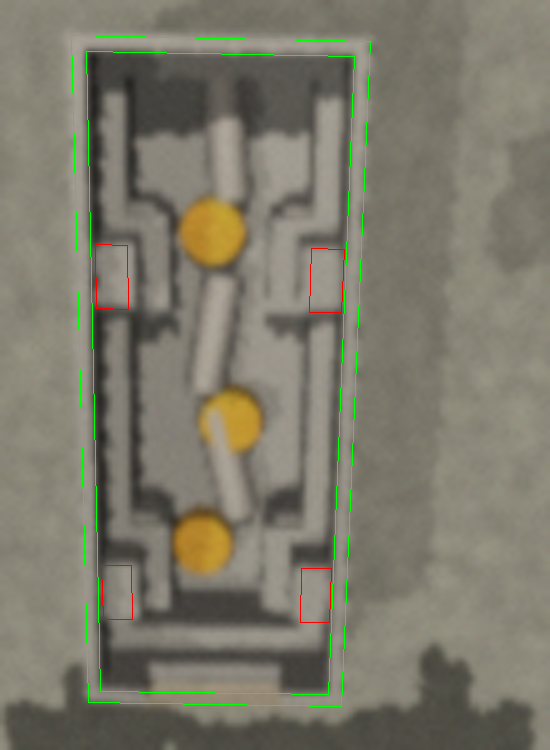

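>>> play_rows --pt "-0.81 2.6 0.51 0.015 100" --pt "0 4 0 0 100" --pt "0 4 0 0 100" --pt "0 3 0 0 100" --pt "0 2 0 0 100" --pt "0 1.2 0 0 100" --pt "0 0.97 0 0 100" --pt "0 0 0 0 100" --pt "0 0 0 0 100"

```text
time: 12.38
tcp_pos: [0.5405, -0.3753, 0.0147]
orientation: [0.091, -0.092, -0.701, 0.701]
contact_force: [1.1, 0.7, 0.1]
grip_width: 0.0857
```

>>> play_rows --pt "0 0 0 0 0" --pt "0 0 0 0 0" --pt "0 0 0 0 0" --pt "0 0 0 0 0" --pt "0 0 0 0 0" --pt "0 0 0 0 0" --pt "0 0 0 0 0" --pt "0 0 0 0 0"

```text
time: 13.05
tcp_pos: [0.5408, -0.3754, 0.0158]
orientation: [0.091, -0.093, -0.701, 0.701]
contact_force: [-1.1, 0.6, 5.8]
grip_width: 0.059
```

>>> play_rows --pt "0 -1 0 0 0" --pt "0 -2 0 0 0" --pt "0 -3 0 0 0" --pt "0 -4 0 0 0" --pt "0 -4 0 0 0" --pt "0 -4 0 0 0" --pt "0 -3 0 0 0" --pt "0 -1 0 0 0" --pt "0 0 0 0 0"

```text
time: 13.8
tcp_pos: [0.5411, -0.3755, 0.2381]
orientation: [0.09, -0.094, -0.701, 0.702]
contact_force: [0.4, -1.1, -4.6]
grip_width: 0.0588
```

```bash
python3 -c "
from plant import arm
from h import *
go(arm,[.645,-.106,.235],94.9)"
```

```text
t 13.8 tcp [ 0.5411 -0.3755  0.2381] xaxis 165.05 tilt 0.37 q [-0.311  0.324 -0.023  0.    -1.217  0.05 ] F [ 0.4 -1.1 -4.6] w 0.0588
 shift in present tool frame cm [ -3.09   0.32 -28.72]  turn about tool y rad 1.224 alt -5.059  dw [ 0.1039  0.2695 -0.0031]
 shift in turned tool frame cm [ 25.96   0.14 -12.66]
```

>>> play_rows --pt "-0.3 0 -2.9 0 0" --pt "-0.3 0 -2.9 0 0" --pt "-0.3 0 -2.9 0 0" --pt "-0.3 0 -2.9 0 0" --pt "-0.3 0 -2.9 0 0" --pt "-0.3 0 -2.9 0 0" --pt "-0.3 0 -2.9 0 0" --pt "-0.3 0 -2.9 0 0" --pt "-0.3 0 -2.9 0 0" --pt "-0.3 0 -2.6 0 0"

```text
time: 14.63
tcp_pos: [0.642, -0.1036, 0.2311]
orientation: [-0.094, 0.09, 0.701, -0.701]
contact_force: [-0.2, -0.6, -3.7]
grip_width: 0.0595
```

>>> play_rows --pt "0 0 0 0.1224 0" --pt "0 0 0 0.1224 0" --pt "0 0 0 0.1224 0" --pt "0 0 0 0.1224 0" --pt "0 0 0 0.1224 0" --pt "0 0 0 0.1224 0" --pt "0 0 0 0.1224 0" --pt "0 0 0 0.1224 0" --pt "0 0 0 0.1224 0" --pt "0 0 0 0.1224 0" --pt "0 0 0 0 0" --pt "0 0 0 0 0" --pt "0 0 0 0 0"

```text
time: 15.72
tcp_pos: [0.6424, -0.1054, 0.2325]
orientation: [0.478, -0.476, -0.521, 0.522]
contact_force: [0.0, -0.4, -4.4]
grip_width: 0.0595
```

```bash
python3 snap.py wf
```

```text
t 15.72 tcp [ 0.6424 -0.1054  0.2325] xaxis 95.14 tilt 0.13 q [ 0.136  0.32  -0.041 -0.    -1.212 -1.617] F [ 0.  -0.4 -4.4] w 0.0595
```

View pics/wf.png

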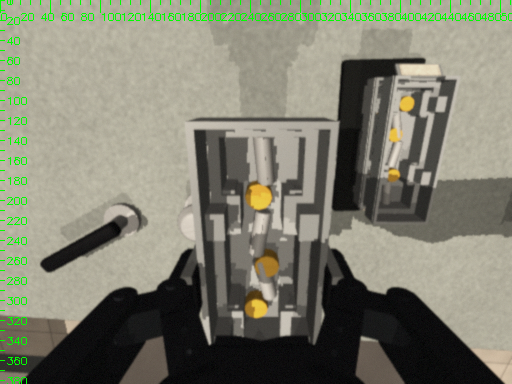

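```bash
python3 -c "
from h import *
im=cv2.imread('pics/wf_raw.png'); crop(im,350,55,470,230,4,'pics/wf2.png'); crop(im,178,110,348,180,4,'pics/wf3.png')"
```

```text
(no output)
```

View pics/wf2.png

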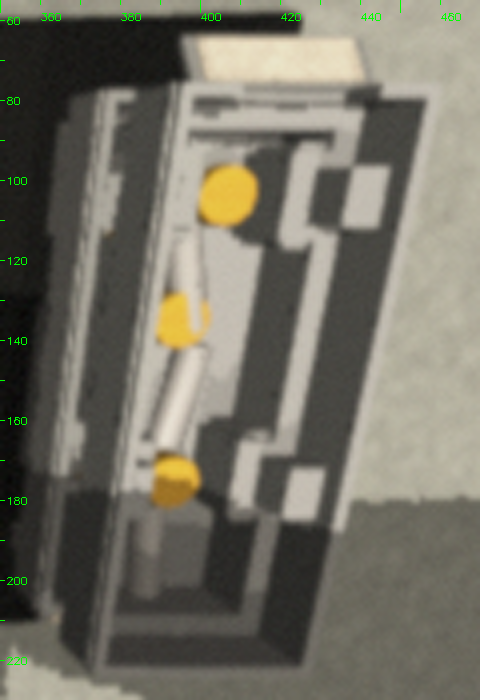

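View pics/wf3.png

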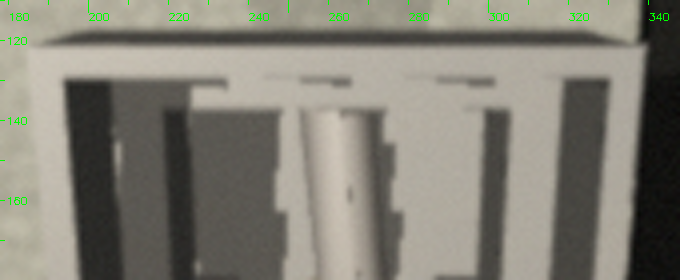

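```bash
python3 -c "
from h import *
im=cv2.imread('pics/wf_raw.png'); crop(im,385,60,470,100,9,'pics/wf4.png')"
```

```text
(no output)
```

View pics/wf4.png

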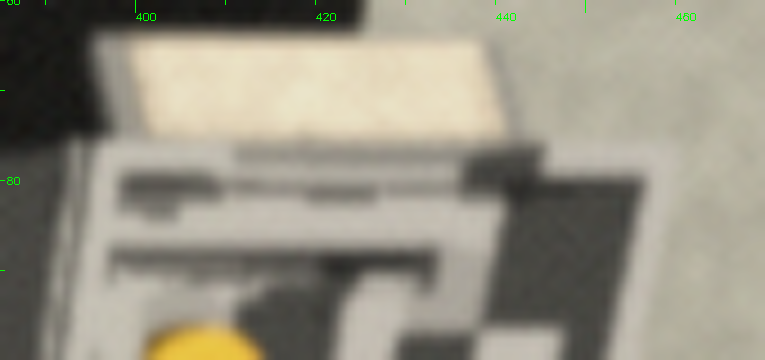

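```bash
cat > fit3.py <<'E'
from h import *; import pickle
c,t,M=pickle.load(open('wf.pkl','rb'))
# A: front toward robot(-x) = image top; image left=-y world. A yaw185: local +y = world -y
uv=np.array([(393,75.3),(460,75.6),(373,223),(427.5,222.2)])-.4
X=[(.075,.03),(.075,-.03),(-.075,.03),(-.075,-.03)]
p=fitrect(c,uv,X,.107,184.9); fitrect(c,uv,X,.107,184.9,True)
overlay('pics/wf_raw.png','pics/wf5.png',c,p,.057,(350,55,470,230),4)
uvh=np.array([(185.5,121.2),(339.25,121.2),(193.75,129.7),(330.5,129.7)])-.4
# B back toward -x, image left=-y world = tote -y
X=[(-.075,-.03),(-.075,.03),(-.072,-.027),(-.072,.027)]
q=fitrect(c,uvh,X,t[2]-.0158+.05,4.9,True)
q=fitrect(c,uvh,X,t[2]-.0158+.05,4.9)
print('tcp',t, 'held off',q[:2]-t[:2],'target',p[:2]-(q[:2]-t[:2]))
E
python3 fit3.py
```

```text
fit [0.5983 0.0439] yaw 185.63 z [] res px [ 0.8 -0.2 -0.7 -1.  -0.1  0.6  0.   1. ]
fit [0.5984 0.0449] yaw 185.59 z [0.1053] res px [ 1.   0.2 -1.  -0.6  0.1  0.  -0.1  0.5]
fit [ 0.6418 -0.1043] yaw 5.2 z [0.2674] res px [-0.1  0.3 -0.2  0.3  0.  -0.3  0.2 -0.3]
fit [ 0.6418 -0.1043] yaw 5.2 z [] res px [ 0.4  0.3 -0.6  0.3  0.4 -0.4 -0.2 -0.4]
tcp [ 0.64236922 -0.10544019  0.23254869] held off [-0.00055859  0.00113015] target [0.59883986 0.04281545]
```

View pics/wf5.png

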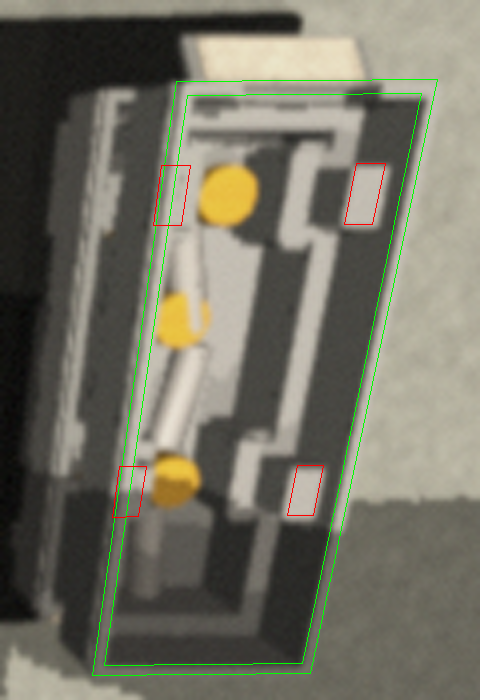

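```bash
python3 -c "
from plant import arm
from h import *
go(arm,[.599,.0431,.135],95.1)"
```

```text
t 15.77 tcp [ 0.6426 -0.1055  0.233 ] xaxis 95.1 tilt 0.09 q [ 0.136  0.32  -0.041 -0.    -1.212 -1.618] F [ 0.1 -0.1 -3.6] w 0.0591
 shift in present tool frame cm [15.18  9.81  3.  ]  turn about tool y rad 0.0 alt -6.283  dw [-0.0436  0.1486 -0.098 ]
 shift in turned tool frame cm [15.18  9.81  3.  ]
```

>>> play_rows --pt "2.18 0 0.4 0 0" --pt "3 0 0.6 0 0" --pt "3 0 0.6 0 0" --pt "3 0 0.6 0 0" --pt "2.5 0.5 0.5 0 0" --pt "1.5 1.5 0.3 0 0" --pt "0 2 0 0 0" --pt "0 2 0 0 0" --pt "0 2 0 0 0" --pt "0 1.3 0 0 0" --pt "0 0.5 0 0 0" --pt "0 0 0 0 0" --pt "0 0 0 0 0"

```text
time: 16.85
tcp_pos: [0.6005, 0.0431, 0.1365]
orientation: [-0.478, 0.478, 0.521, -0.521]
contact_force: [0.0, -0.6, -3.5]
grip_width: 0.0594
```

```bash
python3 snap.py wg; python3 -c "
from plant import arm
from h import *
im=cv2.imread('pics/wg_raw.png'); crop(im,170,60,360,150,4,'pics/wg2.png')
go(arm,[.599,.0431,.121],95.1)"
```

```text
t 16.85 tcp [0.6005 0.0431 0.1365] xaxis 94.98 tilt 0.03 q [ 0.396  0.316 -0.281  0.    -0.973 -1.88 ] F [ 0.  -0.6 -3.5] w 0.0594
t 16.9 tcp [0.6009 0.0432 0.137 ] xaxis 94.97 tilt 0.09 q [ 0.396  0.316 -0.281  0.    -0.973 -1.88 ] F [-0.1 -1.  -3.4] w 0.0587
 shift in present tool frame cm [0.   1.6  0.19]  turn about tool y rad -0.002 alt 6.281  dw [-0.0019 -0.0001 -0.016 ]
 shift in turned tool frame cm [0.   1.6  0.19]
```

View pics/wg2.png

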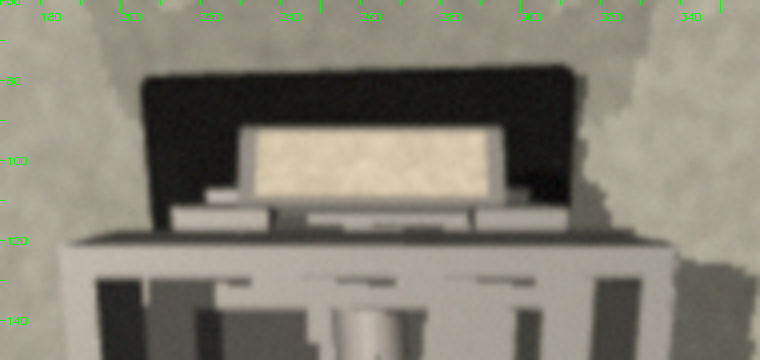

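```bash
python3 - <<'E'
from h import *; import pickle
c,t,M=pickle.load(open('wg.pkl','rb'))
l=lambda P:((P-t)@M*1000).round(1)[[0,2]]
for z in (.105,.107):print('A front L,R',l(pix2w(c,(213-.4,111.6-.4),z)),l(pix2w(c,(312.2-.4,111.6-.4),z)))
z=t[2]-.0158+.05
print('held back', l(pix2w(c,(170+62/4-.4,121.3-.4),z)),l(pix2w(c,(170+677/4-.4,121.3-.4),z)))
E
```

```text
A front L,R [-29.4  76.6] [32.2 76.7]
A front L,R [-29.   76.7] [31.9 76.7]
held back [-29.   75.6] [31.3 75.7]
```

>>> play_rows --pt "0.02 0 0.15 0 0" --pt "0 0.6 0 0 0" --pt "0 0.5 0 0 0" --pt "0 0.4 0 0 0" --pt "0 0.2 0 0 0" --pt "0 0.2 0 0 0" --pt "0 0 0 0 0"

```text
time: 17.48
tcp_pos: [0.5984, 0.0432, 0.1164]
orientation: [0.478, -0.478, -0.521, 0.521]
contact_force: [-0.9, 0.0, -4.1]
grip_width: 0.0591
```

>>> play_rows --pt "0 0.1 0 0 0" --pt "0 0.1 0 0 0" --pt "0 0.1 0 0 0" --pt "0 0 0 0 0"

```text
time: 17.82
tcp_pos: [0.5989, 0.0432, 0.1148]
orientation: [-0.478, 0.478, 0.521, -0.521]
contact_force: [-2.7, 0.3, 2.7]
grip_width: 0.0589
```

>>> play_rows --pt "0 0 0 0 0" --pt "0 0 0 0 75" --pt "0 0 0 0 85" --pt "0 0 0 0 100" --pt "0 0 0 0 100" --pt "0 -1 0 0 100" --pt "0 -3 0 0 100" --pt "0 -4 0 0 100" --pt "0 -4 0 0 100" --pt "0 -4 0 0 100" --pt "0 -1 0 0 100" --pt "0 0 0 0 100" --pt "0 0 0 0 100"

```text
time: 18.9
tcp_pos: [0.5988, 0.0434, 0.2855]
orientation: [-0.478, 0.478, 0.522, -0.52]
contact_force: [-0.1, -0.1, -0.7]
grip_width: 0.0851
```

```bash
python3 snap.py wh; python3 -c "
from plant import arm
from h import *
im=cv2.imread('pics/wh_raw.png'); crop(im,205,90,315,250,5,'pics/wh2.png')
s=arm.capture('scene')[:,:,::-1].copy(); cv2.imwrite('pics/sh.png',s); crop(s,190,120,310,270,5,'pics/sh2.png')"
```

```text
t 18.9 tcp [0.5988 0.0434 0.2855] xaxis 94.91 tilt 0.15 q [ 0.397  0.205 -0.076 -0.    -1.286 -1.882] F [-0.1 -0.1 -0.7] w 0.0851
```

View pics/wh.png

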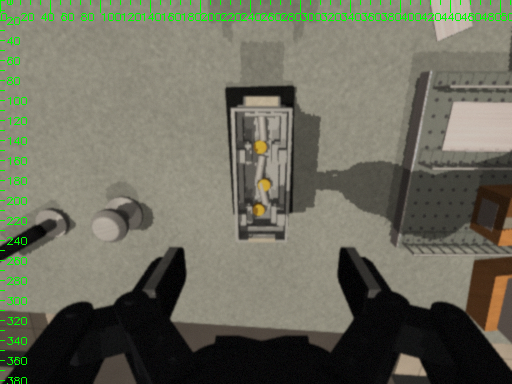

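View pics/wh2.png

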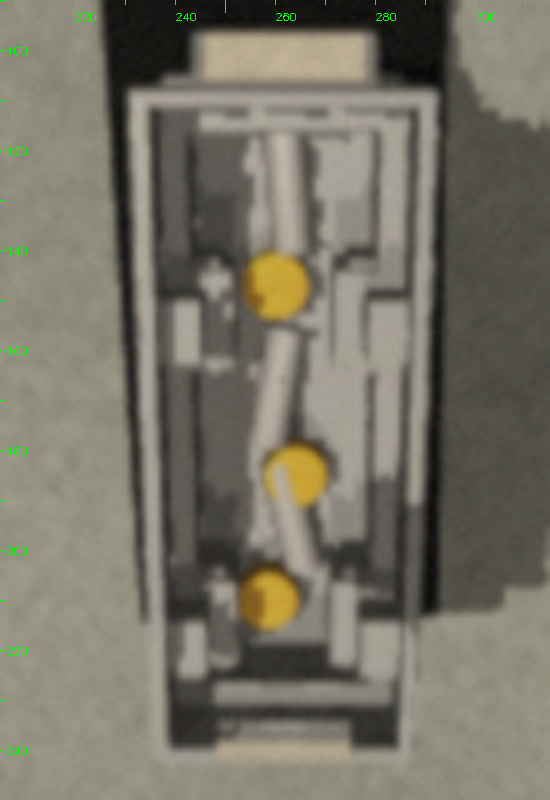

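View pics/sh2.png

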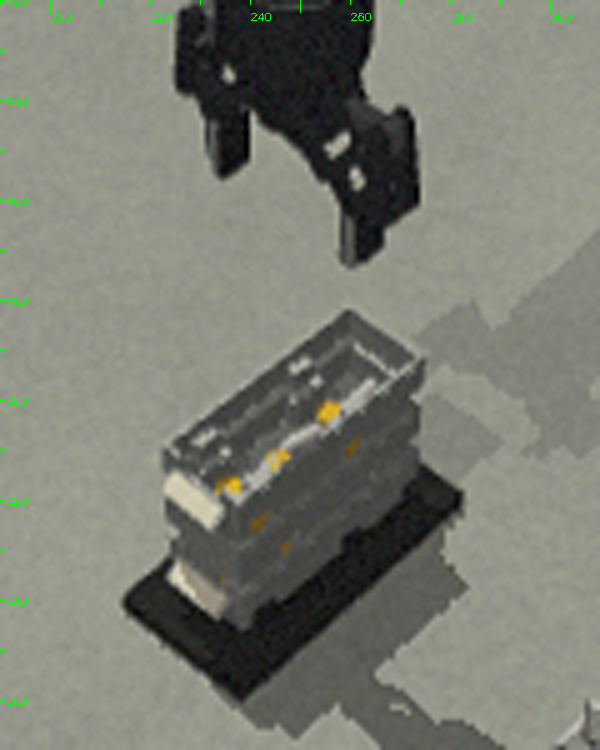

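```bash
python3 - <<'E'
from h import *; import pickle
c,t,M=pickle.load(open('wh.pkl','rb'))
uv=np.array([(230.4,107.6),(293,108),(235.4,241.4),(287,241.4)])-.4
X=[(-.075,-.03),(-.075,.03),(.075,-.03),(.075,.03)]
p=fitrect(c,uv,X,.149,4.9); fitrect(c,uv,X,.149,4.9,True)
overlay('pics/wh_raw.png','pics/wh3.png',c,p,.099,(205,90,315,250),5)
from plant import arm
go(arm,[.52,.34,.25],183.8)
E
```

```text
fit [0.598  0.0441] yaw 4.74 z [] res px [ 1.  -0.1 -1.  -0.3  0.3  0.1 -0.3  0.3]
fit [0.5979 0.0441] yaw 4.74 z [0.1493] res px [ 0.9 -0.2 -0.9 -0.3  0.2  0.2 -0.2  0.4]
t 19.0 tcp [0.5981 0.0431 0.2833] xaxis 94.91 tilt 0.08 q [ 0.397  0.207 -0.079 -0.    -1.286 -1.882] F [-0.6 -0.5  0. ] w 0.0856
 shift in present tool frame cm [30.25  3.33  5.23]  turn about tool y rad -1.551 alt 4.732  dw [-0.0781  0.2969 -0.0333]
 shift in turned tool frame cm [  5.82   3.29 -30.14]
```

View pics/wh3.png

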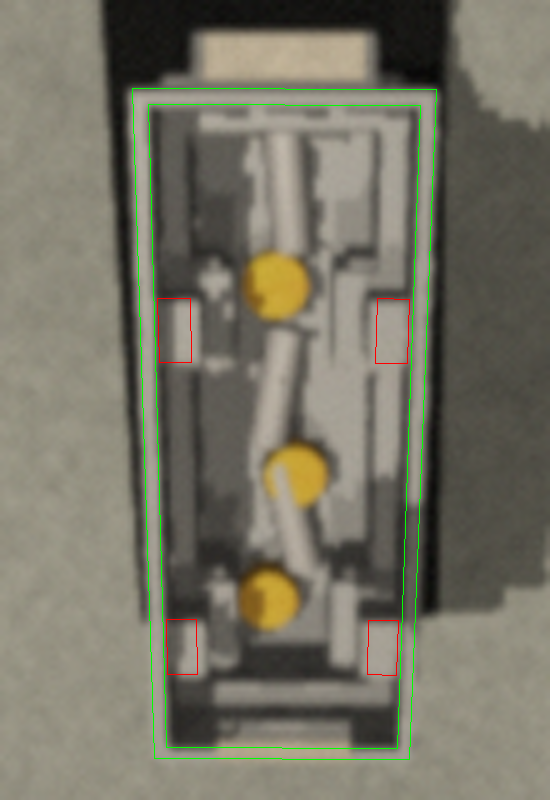

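>>> play_rows --pt "3.78 0.42 0.65 0 0" --pt "3.78 0.42 0.65 0 0" --pt "3.78 0.42 0.65 0 0" --pt "3.78 0.42 0.65 0 0" --pt "3.78 0.42 0.65 0 0" --pt "3.78 0.42 0.65 0 0" --pt "3.78 0.42 0.65 0 0" --pt "3.78 0.42 0.65 0 0"

```text
time: 19.67
tcp_pos: [0.5197, 0.3413, 0.2488]
orientation: [0.478, -0.478, -0.52, 0.522]
contact_force: [0.5, -0.5, 0.0]
grip_width: 0.0003
```

>>> play_rows --pt "0 0 0 -0.1193 0" --pt "0 0 0 -0.1193 0" --pt "0 0 0 -0.1193 0" --pt "0 0 0 -0.1193 0" --pt "0 0 0 -0.1193 0" --pt "0 0 0 -0.1193 0" --pt "0 0 0 -0.1193 0" --pt "0 0 0 -0.1193 0" --pt "0 0 0 -0.1193 0" --pt "0 0 0 -0.1193 0" --pt "0 0 0 -0.1193 0" --pt "0 0 0 -0.1193 0" --pt "0 0 0 -0.1193 0" --pt "0 0 0 0 0" --pt "0 0 0 0 0"

```text
time: 20.92
tcp_pos: [0.5206, 0.3398, 0.2492]
orientation: [-0.021, 0.022, -0.706, 0.707]
contact_force: [-0.1, -0.3, -0.3]
grip_width: 0.0003
```

```bash
python3 snap.py wi
```

```text
t 20.92 tcp [0.5206 0.3398 0.2492] xaxis -176.44 tilt 0.12 q [ 0.892  0.262 -0.084 -0.    -1.227 -0.83 ] F [-0.1 -0.3 -0.3] w 0.0003
```

View pics/wi.png

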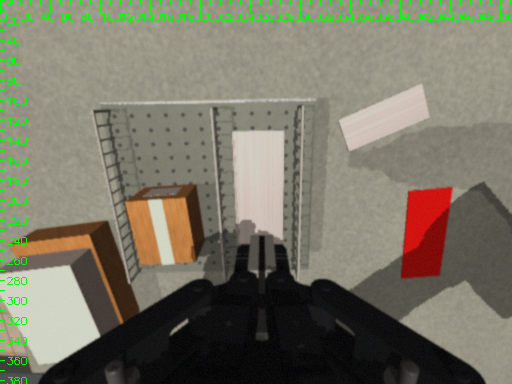

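```bash
python3 -c "
from h import *
im=cv2.imread('pics/wi_raw.png'); crop(im,200,90,330,250,5,'pics/wi2.png')"
```

```text
(no output)
```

View pics/wi2.png

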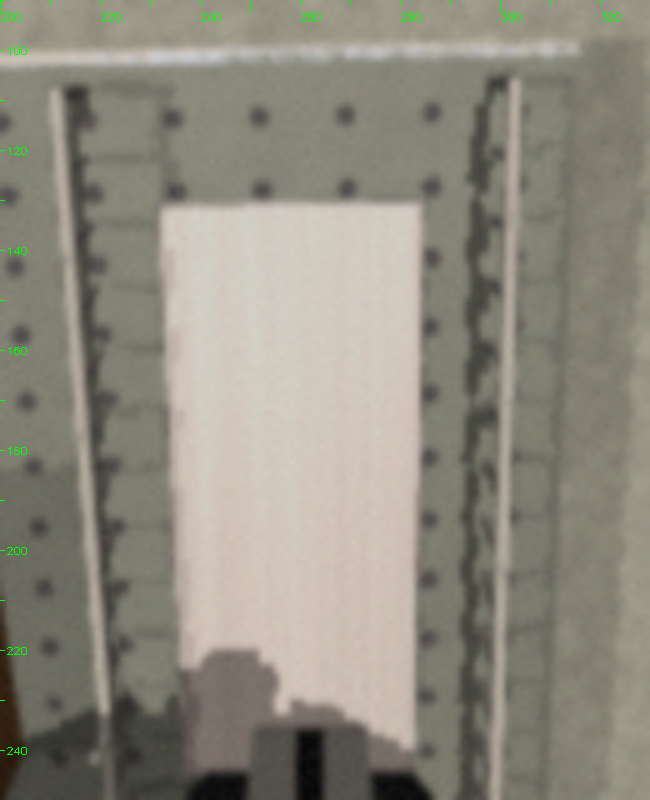

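```bash
python3 - <<'E'
from h import *; import pickle
c,t,M=pickle.load(open('wi.pkl','rb'))
P=[pix2w(c,np.array(u)-.4,.053)[:2] for u in [(232.4,131.4),(284,130.8),(237.4,242),(282.8,240)]]
for p in P: print(p.round(4))
print('w',np.linalg.norm(P[0]-P[1]))
for a,b in((0,2),(1,3)): d=P[b]-P[a]; print('edge ang',np.degrees(np.arctan2(d[1],d[0])))
d=P[1]-P[0]; print('end ang',np.degrees(np.arctan2(d[1],d[0])))
e=[pix2w(c,np.array(u)-.4,.05)[:2] for u in [(213,101.4),(302,99.6)]]; print('edge',e); d=e[1]-e[0]; print(np.degrees(np.arctan2(d[1],d[0])))
yaw=np.radians(93.5); ex=np.array([np.cos(yaw),np.sin(yaw)])
ne=(P[0]+P[1])/2; ctr=ne+.08*ex; print('near',ne,'ctr',ctr, 'inset',(ne-np.mean(e,0))@ex)
E
```

```text
[0.561  0.2948]
[0.4974 0.2901]
[0.5497 0.4488]
[0.4854 0.4415]
w 0.06376271968334174
edge ang 94.21278898958303
edge ang 94.52772966615458
end ang -175.72911248029823
edge [array([0.58556238, 0.26126972]), array([0.47886566, 0.25246271])]
-175.28136373118633
near [0.52919885 0.29247565] ctr [0.52431496 0.37232643] inset 0.03572709064897898
```

```bash
python3 -c "
from plant import arm
from h import *
go(arm,[.5208,.407,.062],184.5)"
```

```text
t 20.97 tcp [0.5207 0.3398 0.2495] xaxis -176.47 tilt 0.1 q [ 0.892  0.262 -0.084 -0.    -1.227 -0.83 ] F [ 0.4 -0.5  0. ] w 0.0004
 shift in present tool frame cm [-0.45 18.74 -6.73]  turn about tool y rad -0.017 alt 6.266  dw [ 1.000e-04  6.720e-02 -1.875e-01]
 shift in turned tool frame cm [-0.56 18.74 -6.72]
```

>>> play_rows --pt "-0.45 0.74 -3 -0.017 0" --pt "0 3 -3.2 0 0" --pt "0 4 -0.5 0 0" --pt "0 4 0 0 0" --pt "0 3 0 0 0" --pt "0 2 0 0 0" --pt "0 1.5 0 0 0" --pt "0 0.5 0 0 0" --pt "0 0 0 0 0" --pt "0 0 0 0 0"

```text
time: 21.8
tcp_pos: [0.5208, 0.4058, 0.065]
orientation: [-0.029, 0.029, -0.707, 0.707]
contact_force: [0.1, 0.4, 0.6]
grip_width: 0.0004
```

>>> play_rows --pt "0 0.3 0 0 0" --pt "0 0.3 0 0 0" --pt "0 0.1 0 0 0" --pt "0 0 0 0 0"

```text
time: 22.13
tcp_pos: [0.5205, 0.4056, 0.0578]
orientation: [0.029, -0.029, 0.707, -0.706]
contact_force: [-0.2, -0.5, 0.7]
grip_width: -0.0002
```

>>> play_rows --pt "0 0.15 0 0 0" --pt "0 0.15 0 0 0" --pt "0 0.1 0 0 0" --pt "0 0 0 0 0"

```text
time: 22.47
tcp_pos: [0.5204, 0.4054, 0.0532]
orientation: [-0.029, 0.029, -0.706, 0.707]
contact_force: [-1.0, -0.3, 0.3]
grip_width: 0.0001
```

>>> play_rows --pt "0 0.1 0 0 0" --pt "0 0 0 0 0" --pt "0 0 0 0 0"

```text
time: 22.72
tcp_pos: [0.5205, 0.4055, 0.0532]
orientation: [-0.029, 0.029, -0.706, 0.707]
contact_force: [-1.8, -1.3, 5.0]
grip_width: -0.0001
```

>>> play_rows --pt "0 0.08 0 0 0" --pt "0 0 0 0 0" --pt "0 0 0 0 0" --pt "0 0 0.2 0 0" --pt "0 0 0.4 0 0" --pt "0 0 0.4 0 0" --pt "0 0 0 0 0"

```text
time: 23.3
tcp_pos: [0.5224, 0.3966, 0.0531]
orientation: [0.03, -0.029, 0.707, -0.706]
contact_force: [-0.2, 1.3, 5.9]
grip_width: 0.0003
```

```bash
python3 snap.py wj 190 60 350 260 4
```

```text
t 23.3 tcp [0.5224 0.3966 0.0531] xaxis -175.22 tilt 0.21 q [ 0.946  0.48  -0.242  0.001 -0.846 -0.863] F [-0.2  1.3  5.9] w 0.0003
```

View pics/wj.png

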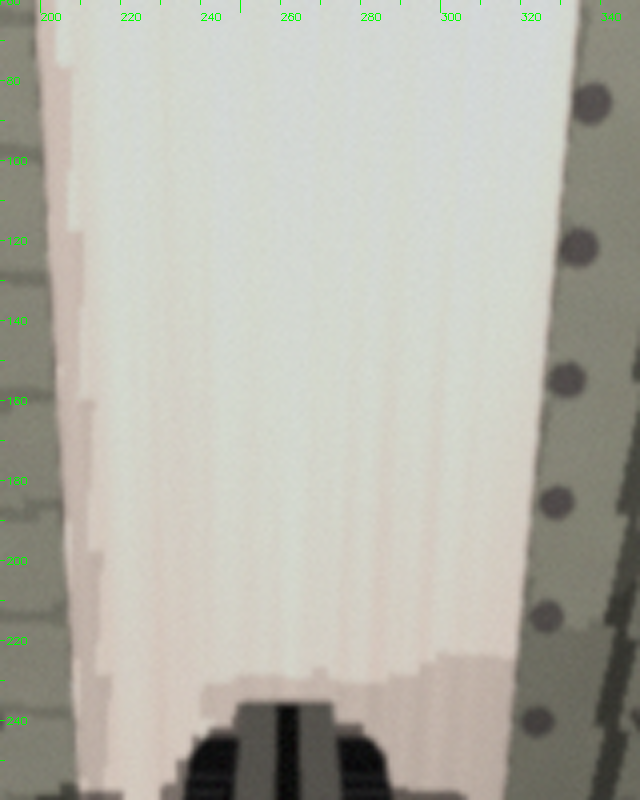

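```bash
python3 -c "
from h import *
im=cv2.imread('pics/wj_raw.png'); crop(im,150,0,370,120,3,'pics/wj2.png')"
```

```text
(no output)
```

View pics/wj2.png

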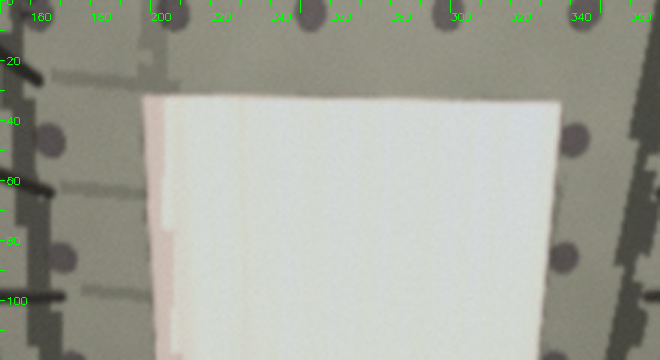

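```bash
python3 - <<'E'
from h import *; import pickle
c,t,M=pickle.load(open('wj.pkl','rb'))
a=pix2w(c,(150+143/3-.4,95/3-.4),.053);b=pix2w(c,(150+560/3-.4,102/3-.4),.053)
print(a,b,(a+b)/2,np.linalg.norm(a-b))
E
```

```text
[0.56305852 0.28571283 0.053     ] [0.49845478 0.28123939 0.053     ] [0.53075665 0.28347611 0.053     ] 0.06475843551114521
```

>>> play_rows --pt "0 0.04 0.3 0 0" --pt "0 0 0.6 0 0" --pt "0 0 0.8 0 0" --pt "0 0 0.8 0 0" --pt "0 0 0.8 0 0" --pt "0 0 0.8 0 0" --pt "0 0 0.5 0 0" --pt "0 0 0 0 0"

```text
time: 24.02
tcp_pos: [0.5267, 0.3506, 0.0531]
orientation: [0.031, -0.028, 0.707, -0.706]
contact_force: [1.9, 0.7, 6.1]
grip_width: 0.0003
```

```bash
python3 snap.py wk 150 0 370 200 3
```

```text
t 24.02 tcp [0.5267 0.3506 0.0531] xaxis -175.23 tilt 0.25 q [ 0.896  0.448 -0.298  0.001 -0.82  -0.813] F [1.9 0.7 6.1] w 0.0003
```

View pics/wk.png

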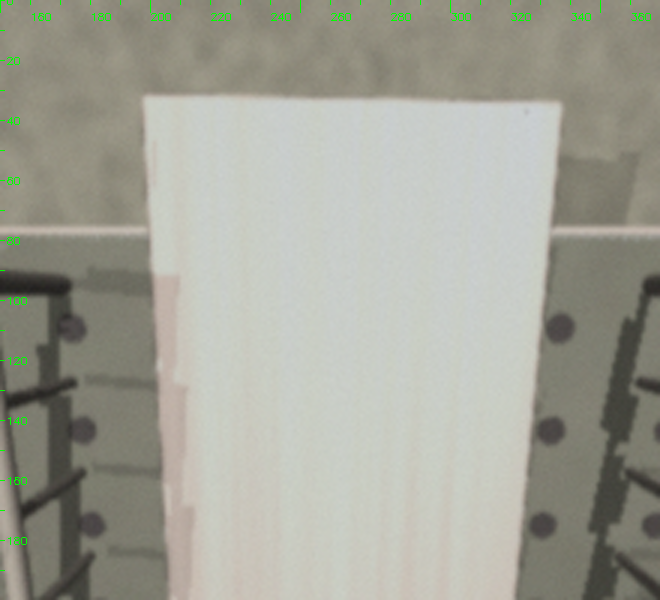

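```bash
python3 - <<'E'
from h import *; import pickle
c,t,M=pickle.load(open('wk.pkl','rb'))
a=pix2w(c,(150+352/3-.4,99/3-.4),.053)
for v in (226,230):
  e=pix2w(c,(150+350/3-.4,v/3-.4),.05); print(a,e,(e-a)@M[:,2]*1000)
E
```

```text
[0.53494661 0.23746694 0.053     ] [0.53360498 0.2552942  0.05      ] -17.869103361796274
[0.53494661 0.23746694 0.053     ] [0.53354986 0.2559027  0.05      ] -18.48008582869236
```

>>> play_rows --pt "0 0 0.3 0 0" --pt "0 0 0.6 0 0" --pt "0 0 0.8 0 0" --pt "0 0 0.8 0 0" --pt "0 0 0.8 0 0" --pt "0 0 0.7 0 0" --pt "0 0 0.5 0 0" --pt "0 0 0 0 0" --pt "0 0 0 0 0"

```text
time: 24.82
tcp_pos: [0.5305, 0.3058, 0.0531]
orientation: [0.031, -0.028, 0.707, -0.706]
contact_force: [1.2, -0.6, 9.0]
grip_width: -0.0002
```

```bash
python3 snap.py wl 150 0 370 200 3
```

```text
t 24.82 tcp [0.5305 0.3058 0.0531] xaxis -175.22 tilt 0.23 q [ 0.842  0.421 -0.346  0.001 -0.8   -0.76 ] F [ 1.2 -0.6  9. ] w -0.0002
```

View pics/wl.png

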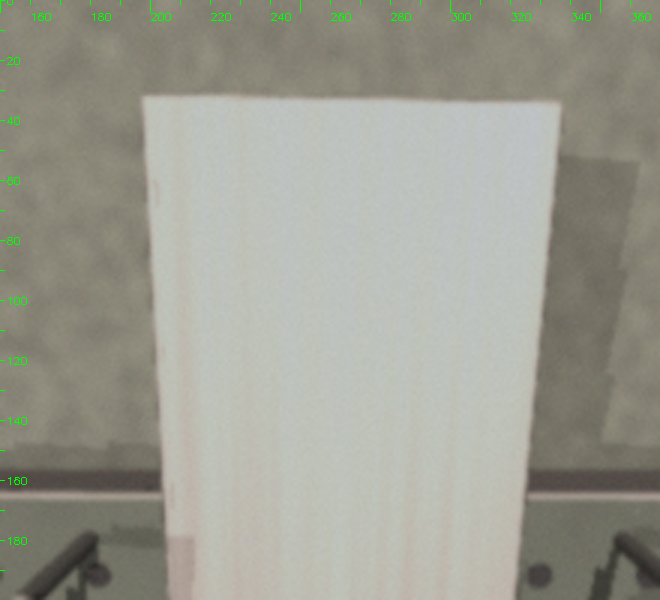

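```bash
python3 - <<'E'
from h import *; import pickle
c,t,M=pickle.load(open('wl.pkl','rb'))
f=lambda u,v:pix2w(c,(150+u/3-.35,v/3-.35),.053)
pts=dict(nl=f(143,96),nr=f(560,102),l=f(168,590),r=f(517,580))
for k,p in pts.items(): print(k,p.round(4),((p-t)@M*1000).round(1))
d=pts['l']-pts['nl'];print(np.degrees(np.arctan2(d[1],d[0])));d=pts['r']-pts['nr'];print(np.degrees(np.arctan2(d[1],d[0])))
n=(pts['nl']+pts['nr'])/2; yaw=np.radians(94.7); g=n[:2]+.028*np.array([np.cos(yaw),np.sin(yaw)]); print('near',n,'grip',g)
E
```

```text
nl [0.5712 0.195  0.053 ] [-31.3  -0.  113.8]
nr [0.5066 0.1904 0.053 ] [ 33.5  -0.2 113. ]
l [0.566  0.2765 0.053 ] [-32.9   0.1  32.1]
r [0.5008 0.2689 0.053 ] [32.7 -0.1 34.3]
93.64177718719125
94.25135407463563
near [0.53889642 0.19271162 0.053     ] grip [0.53660214 0.22061747]
```

>>> play_rows --pt "0 -1 0 0 0" --pt "0 -3 0 0 0" --pt "0 -4 0 0 0" --pt "0 -3 0 0 100" --pt "0 0 0 0 100"

```text
time: 25.28
tcp_pos: [0.5317, 0.307, 0.169]
orientation: [0.033, -0.027, 0.709, -0.704]
contact_force: [0.7, 1.3, 0.1]
grip_width: 0.0235
```

```bash
python3 snap.py wm 150 0 370 260 3;  python3 -c "
from plant import arm
from h import *
go(arm,[.5369,.2206,.08],184.05)"
```

```text
t 25.28 tcp [0.5317 0.307  0.169 ] xaxis -175.18 tilt 0.59 q [ 0.843  0.299 -0.224  0.002 -1.037 -0.76 ] F [0.7 1.3 0.1] w 0.0235
t 25.33 tcp [0.5304 0.3062 0.1658] xaxis -175.23 tilt 0.4 q [ 8.430e-01  3.020e-01 -2.280e-01  1.000e-03 -1.034e+00 -7.600e-01] F [-0.3  0.4  0.1] w 0.031
 shift in present tool frame cm [0.11 8.54 8.63]  turn about tool y rad 0.013 alt -6.271  dw [ 0.0065 -0.0856 -0.0858]
 shift in turned tool frame cm [0.   8.54 8.63]
```

View pics/wm.png

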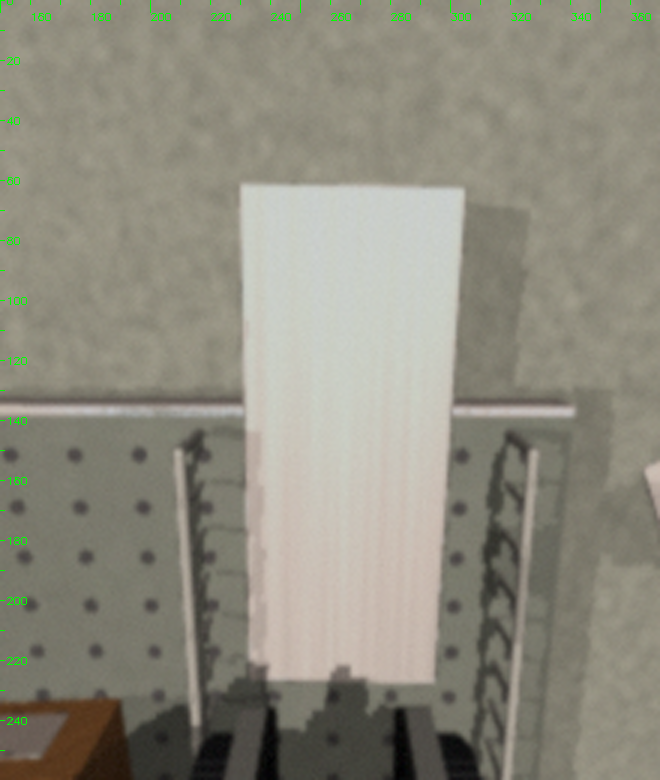

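```bash
python3 - <<'E'
from h import *; import pickle
c,t,M=pickle.load(open('wm.pkl','rb'))
f=lambda u,v:(150+u/3-.35,v/3-.35)
uv=[f(240,185),f(464,187),f(247,681),f(434,683)]
X=[(-.08,-.033),(-.08,.033),(.08,-.033),(.08,.033)]
p=fitrect(c,uv,X,.053,94); p=fitrect(c,uv,X,.053,94,True)
ex=np.array([np.cos(p[2]),np.sin(p[2])]); print('grip',p[:2]-.052*ex)
E
```

```text
fit [0.5336 0.2725] yaw 93.9 z [] res px [-0.8 -0.5  0.5  0.2  0.4 -0.  -0.1  0.5]
fit [0.5336 0.2726] yaw 93.9 z [0.0521] res px [-0.6 -0.3  0.4  0.4  0.5 -0.3 -0.2  0.2]
grip [0.53716069 0.22071381]
```

>>> play_rows --pt "0.1 0 2.2 0.014 100" --pt "0 0 2.5 0 100" --pt "0 1 2.5 0 100" --pt "0 2 1.43 0 100" --pt "0 2.5 0 0 100" --pt "0 2 0 0 100" --pt "0 1 0 0 100" --pt "0 0 0 0 100" --pt "0 0 0 0 100"

```text
time: 26.08
tcp_pos: [0.534, 0.2187, 0.0761]
orientation: [-0.024, 0.025, -0.706, 0.707]
contact_force: [0.3, -0.3, 0.4]
grip_width: 0.0853
```

```bash
python3 snap.py wn;  python3 -c "
from plant import arm
from h import *
go(arm,[.537,.2207,.027],184.0)"
```

```text
t 26.08 tcp [0.534  0.2187 0.0761] xaxis -176.03 tilt 0.09 q [ 0.728  0.347 -0.4    0.    -0.825 -0.659] F [ 0.3 -0.3  0.4] w 0.0853
t 26.13 tcp [0.5345 0.2192 0.0769] xaxis -176.02 tilt 0.02 q [ 0.728  0.346 -0.399  0.    -0.825 -0.659] F [0.4 0.6 0.8] w 0.0857
 shift in present tool frame cm [-0.26  4.99 -0.14]  turn about tool y rad -0.0 alt 6.283  dw [ 0.0025  0.0015 -0.0499]
 shift in turned tool frame cm [-0.26  4.99 -0.14]
```

View pics/wn.png

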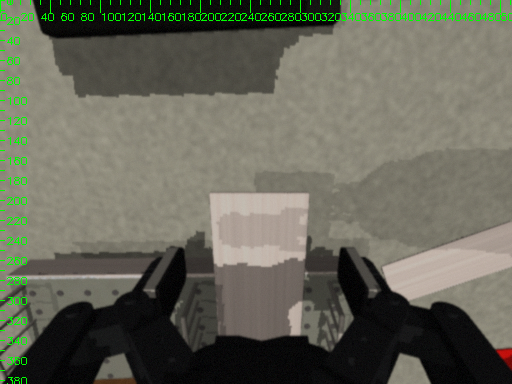

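>>> play_rows --pt "-0.2 0.5 -0.1 0 100" --pt "0 1.2 0 0 100" --pt "0 1.2 0 0 100" --pt "0 1.1 0 0 100" --pt "0 0.7 0 0 100" --pt "0 0.3 0 0 100" --pt "0 0 0 0 100" --pt "0 0 0 0 100"

```text
time: 26.8
tcp_pos: [0.5363, 0.2201, 0.0266]
orientation: [-0.025, 0.024, -0.707, 0.707]
contact_force: [0.4, 0.5, -0.3]
grip_width: 0.0852
```

```bash
python3 snap.py wo 130 160 390 350 3
```

```text
t 26.8 tcp [0.5363 0.2201 0.0266] xaxis -176.04 tilt 0.01 q [ 0.727  0.415 -0.44   0.    -0.716 -0.658] F [ 0.4  0.5 -0.3] w 0.0852
```

View pics/wo.png

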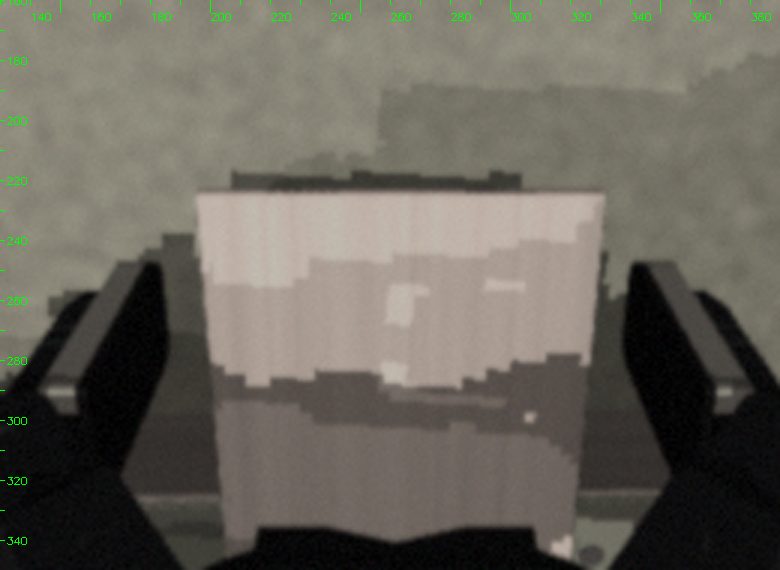

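>>> play_rows --pt "0 0 0 0 0" --pt "0 0 0 0 0" --pt "0 0 0 0 0" --pt "0 0 0 0 0" --pt "0 0 0 0 0" --pt "0 0 0 0 0" --pt "0 0 0 0 0"

```text
time: 27.43
tcp_pos: [0.5363, 0.2201, 0.0266]
orientation: [0.025, -0.024, 0.707, -0.707]
contact_force: [-0.2, -1.3, 3.9]
grip_width: 0.0637
```

>>> play_rows --pt "0 -0.3 0 0 0" --pt "0 -0.5 0 0 0" --pt "0 -0.7 0 0 0" --pt "0 0 0 0 0"

```text
time: 27.77
tcp_pos: [0.5366, 0.2203, 0.0426]
orientation: [0.025, -0.024, 0.707, -0.706]
contact_force: [0.3, -0.3, -1.2]
grip_width: 0.0634
```

```bash
python3 snap.py wp 130 160 390 350 3; python3 -c "
from plant import arm
from h import *
s=arm.capture('scene')[:,:,::-1].copy(); cv2.imwrite('pics/sp.png',s); crop(s,255,200,405,330,5,'pics/sp2.png')"
```

```text
t 27.77 tcp [0.5366 0.2203 0.0426] xaxis -176.03 tilt 0.08 q [ 0.727  0.393 -0.426  0.    -0.75  -0.658] F [ 0.3 -0.3 -1.2] w 0.0634
```

View pics/wp.png

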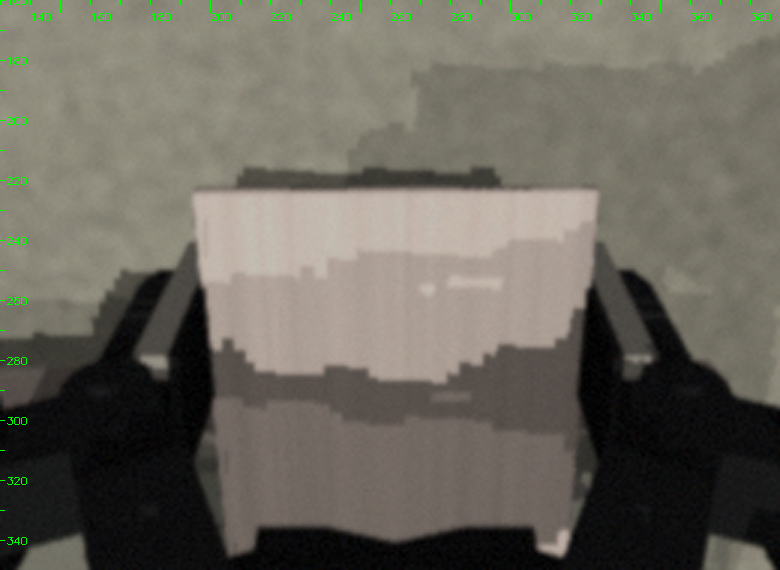

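View pics/sp2.png

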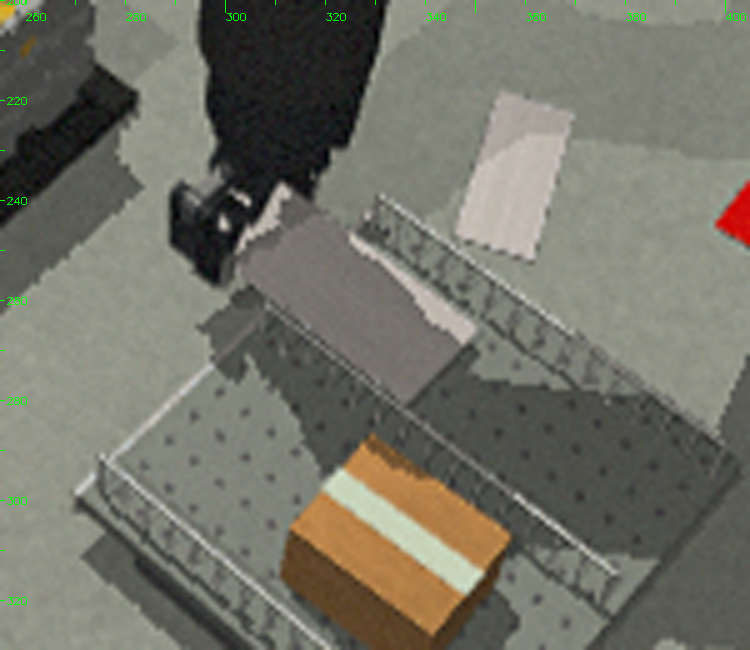

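>>> play_rows --pt "0 -1 0 0 0" --pt "0 -2 0 0 0" --pt "0 -3 0 0 0" --pt "0 -3 0 0 0" --pt "0 -3 0 0 0" --pt "0 -2 0 0 0" --pt "0 -1 0 0 0" --pt "0 0 0 0 0" --pt "0 0 0 0 0"

```text
time: 28.62
tcp_pos: [0.5356, 0.2198, 0.1909]
orientation: [0.024, -0.024, 0.707, -0.707]
contact_force: [0.8, 0.1, -1.5]
grip_width: 0.0639
```

```bash
python3 snap.py wq 150 180 370 350 3; python3 -c "
from plant import arm
from h import *
s=arm.capture('scene')[:,:,::-1].copy(); cv2.imwrite('pics/sq.png',s); crop(s,255,130,405,300,4,'pics/sq2.png')
s=arm.capture('top')[:,:,::-1].copy(); cv2.imwrite('pics/tq.png',s); crop(s,120,140,260,260,5,'pics/tq2.png')"
```

```text
t 28.62 tcp [0.5356 0.2198 0.1909] xaxis -176.07 tilt 0.03 q [ 7.270e-01  2.320e-01 -2.620e-01 -1.000e-03 -1.076e+00 -6.580e-01] F [ 0.8  0.1 -1.5] w 0.0639
```

View pics/wq.png

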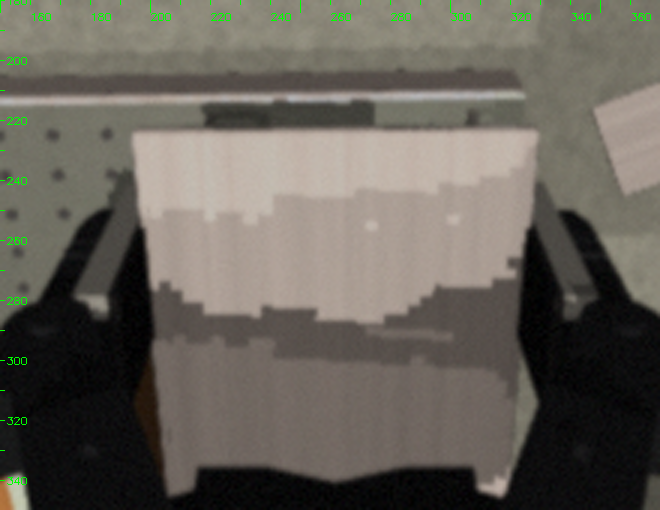

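View pics/sq2.png

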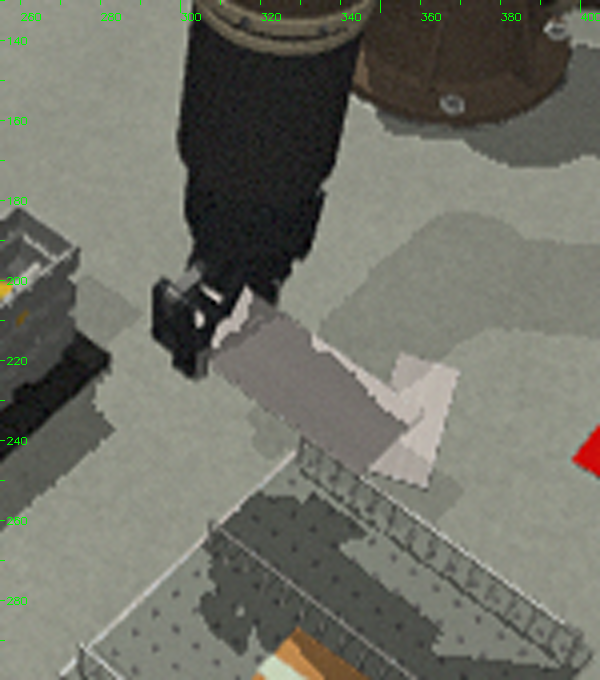

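View pics/tq2.png

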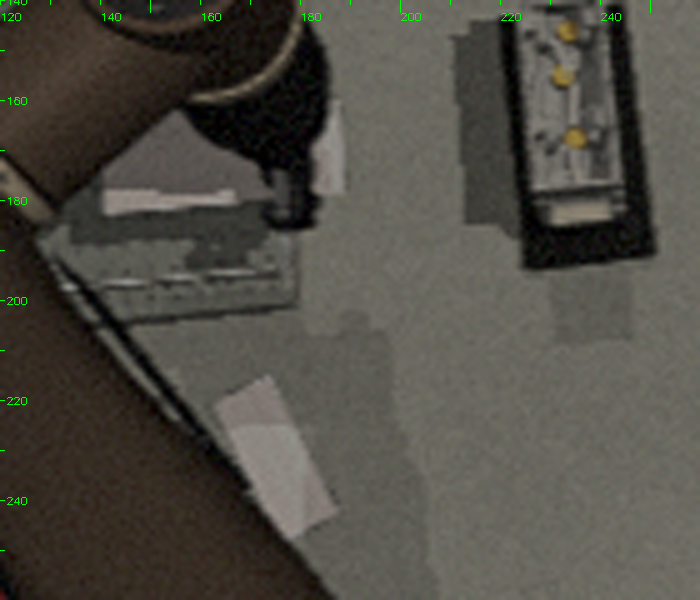

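```bash
python3 - <<'E'
from h import *; import pickle
c,t,M=pickle.load(open('wq.pkl','rb'))
f=lambda u,v:(150+u/3-.35,180+v/3-.35)
uv=np.array([f(133,131),f(537,130),f(165,493),f(506,493)])
for dz in (.0264,.029):
  P=[(pix2w(c,u,t[2]+dz)-t)@M*1000 for u in uv]
  print(dz,[p.round(1)[[0,2]] for p in P])
# free fit: near edge at s=0, points along edges free: params xc, y(height), z, yaw, pitch, with width 66
K,Pc,C=c
def proj(p): return w2pix(c,t+M@p)
def fn(q):
    xc,h,z,yaw,pit,s1,s2=q; r=[]
    Rm=R.from_euler('yx',[yaw,pit]).as_matrix()
    for (x,s),u in zip([(-33,0),(33,0),(-33,-s1),(33,-s2)],uv):
        r.append(proj((np.array([xc,h,z])+Rm@np.array([x,0,s]))/1000)-u)
    return np.concatenate(r)
r=least_squares(fn,[0,-26,28,0,0,60,60]); print(r.x.round(3),r.fun.round(2))
E
```

```text
0.0264 [array([-33.6,  28. ]), array([30.8, 28.3]), array([-33.7, -48. ]), array([ 31.3, -47.9])]
0.029 [array([-32.8,  29.2]), array([30.1, 29.5]), array([-32.9, -45. ]), array([ 30.5, -45. ])]
[-1.3910e+00 -2.3473e+01  2.6719e+01 -3.0000e-03 -1.3000e-02  7.6807e+01
  7.6878e+01] [-0.03 -0.08 -0.03  0.08  0.04 -0.    0.04  0.  ]
```

>>> play_rows --pt "0 0 0 0.04 0" --pt "0 0 0 0.07 0" --pt "0 0 0 0.09 0" --pt "0 0 0 0.1 0" --pt "0 0 0 0.1 0" --pt "0 0 0 0.1 0" --pt "0 0 0 0.1 0" --pt "0 0 0 0.1 0" --pt "0 0 0 0.1 0" --pt "0 0 0 0.1 0" --pt "0 0 0 0.1 0" --pt "0 0 0 0.1 0" --pt "0 0 0 0.1 0" --pt "0 0 0 0.1 0" --pt "0 0 0 0.1 0" --pt "0 0 0 0.08 0" --pt "0 0 0 0.05 0" --pt "0 0 0 0.027 0" --pt "0 0 0 0 0"

```text
time: 30.35
tcp_pos: [0.5355, 0.2195, 0.1897]
orientation: [0.479, -0.479, -0.519, 0.521]
contact_force: [-0.4, 0.7, -0.9]
grip_width: 0.064
```

```bash
python3 snap.py wr 150 180 370 350 3; python3 -c "
from plant import arm
from h import *
go(arm,[.5462,.0397,.185],94.8)"
```

```text
t 30.35 tcp [0.5355 0.2195 0.1897] xaxis 94.66 tilt 0.16 q [ 0.727  0.234 -0.263 -0.    -1.077 -2.216] F [-0.4  0.7 -0.9] w 0.064
t 30.4 tcp [0.5355 0.2195 0.1899] xaxis 94.76 tilt 0.15 q [ 0.727  0.234 -0.263 -0.    -1.077 -2.214] F [-0.9 -0.5 -0.4] w 0.0638
 shift in present tool frame cm [-18.01   0.51   0.43]  turn about tool y rad -0.001 alt 6.283  dw [ 0.0107 -0.1798 -0.0049]
 shift in turned tool frame cm [-18.01   0.51   0.44]
```

View pics/wr.png

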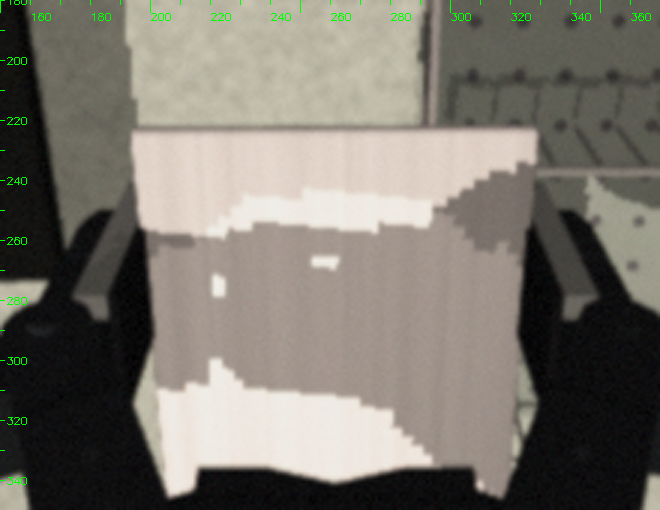

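>>> play_rows --pt "-1 0 0.43 0 0" --pt "-2 0 0 0 0" --pt "-2.5 0 0 0 0" --pt "-2.5 0 0 0 0" --pt "-2.5 0 0 0 0" --pt "-2.5 0 0 0 0" --pt "-2.5 0 0 0 0" --pt "-1.5 0 0 0 0" --pt "-1 0 0 0 0" --pt "0 1 0 0 0" --pt "0 1.5 0 0 0" --pt "0 0.8 0 0 0" --pt "0 0.4 0 0 0" --pt "0 0 0 0 0" --pt "0 0 0 0 0"

```text
time: 31.65
tcp_pos: [0.5467, 0.0406, 0.1542]
orientation: [0.479, -0.479, -0.52, 0.521]
contact_force: [-0.3, -0.3, -0.3]
grip_width: 0.0639
```

```bash
python3 snap.py ws 150 160 370 350 3; python3 -c "
from plant import arm
from h import *
go(arm,[.5465,.040,.152],94.8)
s=arm.capture('scene')[:,:,::-1].copy(); cv2.imwrite('pics/ss.png',s); crop(s,190,110,320,250,5,'pics/ss2.png')
s=arm.capture('top')[:,:,::-1].copy(); cv2.imwrite('pics/ts.png',s); crop(s,190,110,290,210,6,'pics/ts2.png')"
```

```text
t 31.65 tcp [0.5467 0.0406 0.1542] xaxis 94.8 tilt 0.03 q [ 0.432  0.216 -0.376  0.    -0.979 -1.919] F [-0.3 -0.3 -0.3] w 0.0639
t 31.7 tcp [0.5469 0.0406 0.1546] xaxis 94.79 tilt 0.02 q [ 0.432  0.216 -0.376  0.    -0.979 -1.919] F [ 1.1  0.1 -0.3] w 0.0632
 shift in present tool frame cm [-0.06  0.26  0.05]  turn about tool y rad -0.0 alt 6.283  dw [-0.0004 -0.0006 -0.0026]
 shift in turned tool frame cm [-0.06  0.26  0.05]
```

View pics/ws.png

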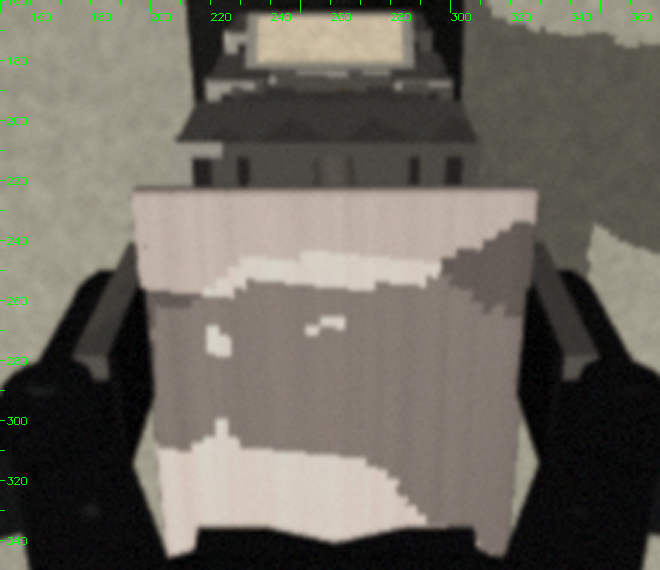

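View pics/ss2.png

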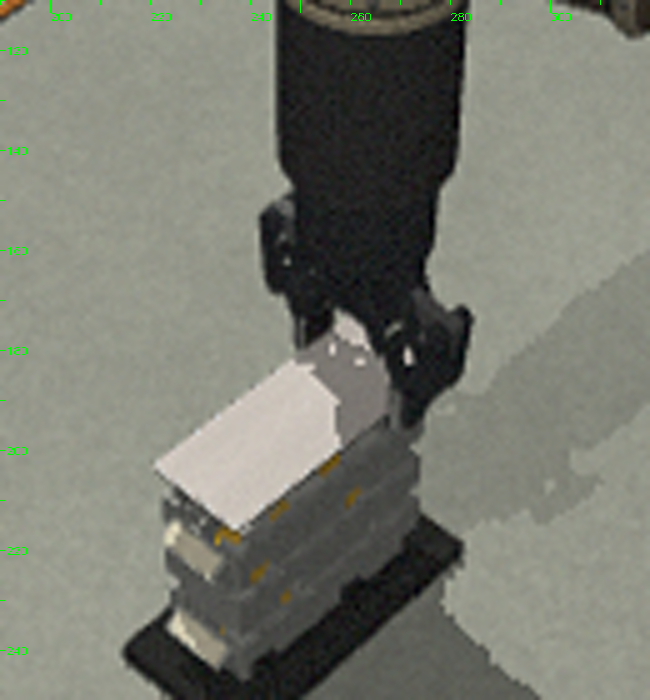

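View pics/ts2.png

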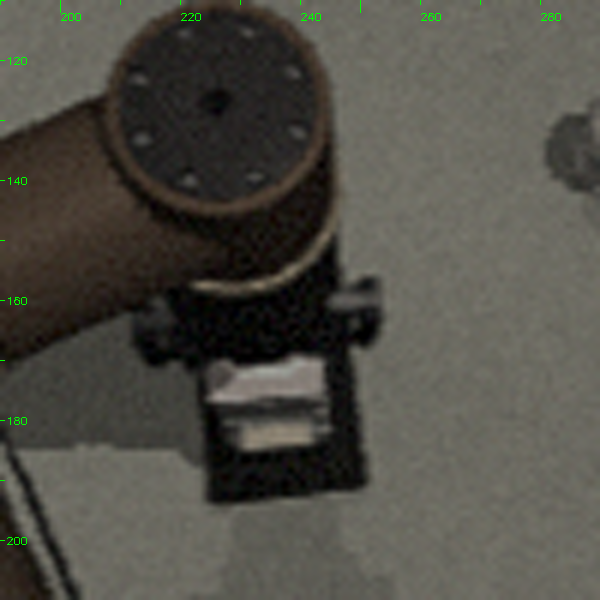

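```bash
python3 - <<'E'
from h import *; import pickle
c,t,M=pickle.load(open('ws.pkl','rb'))
f=lambda u,v:(150+u/3-.35,160+v/3-.35)
l=lambda P:((P-t)@M*1000).round(1)
for z in (.147,.149,.151): print('B back',l(pix2w(c,f(176,142),z)),l(pix2w(c,f(478,141),z)))
for z in (.0264,.0245): print('lid near',l(pix2w(c,f(133,190),t[2]+z)),l(pix2w(c,f(537,190),t[2]+z)))
E
```

```text
B back [-31.    7.2  22.3] [29.7  7.2 22.6]
B back [-30.6   5.2  23.1] [29.3  5.2 23.4]
B back [-30.1   3.2  23.9] [28.9  3.2 24.2]
lid near [-31.3 -26.4  27.8] [ 33.1 -26.4  27.8]
lid near [-31.8 -24.5  26.9] [ 33.7 -24.5  26.9]
```

>>> play_rows --pt "-0.15 0 0.04 0 0" --pt "0 0.5 0 0 0" --pt "0 0.6 0 0 0" --pt "0 0.6 0 0 0" --pt "0 0.4 0 0 0" --pt "0 0 0 0 0" --pt "0 0 0 0 0"

```text
time: 32.38
tcp_pos: [0.5461, 0.0385, 0.1328]
orientation: [0.479, -0.479, -0.52, 0.521]
contact_force: [-0.1, 0.3, -0.8]
grip_width: 0.0637
```

```bash
python3 snap.py wt 150 140 370 350 3
```

```text
t 32.38 tcp [0.5461 0.0385 0.1328] xaxis 94.74 tilt 0.06 q [ 0.428  0.238 -0.404  0.    -0.93  -1.916] F [-0.1  0.3 -0.8] w 0.0637
```

View pics/wt.png

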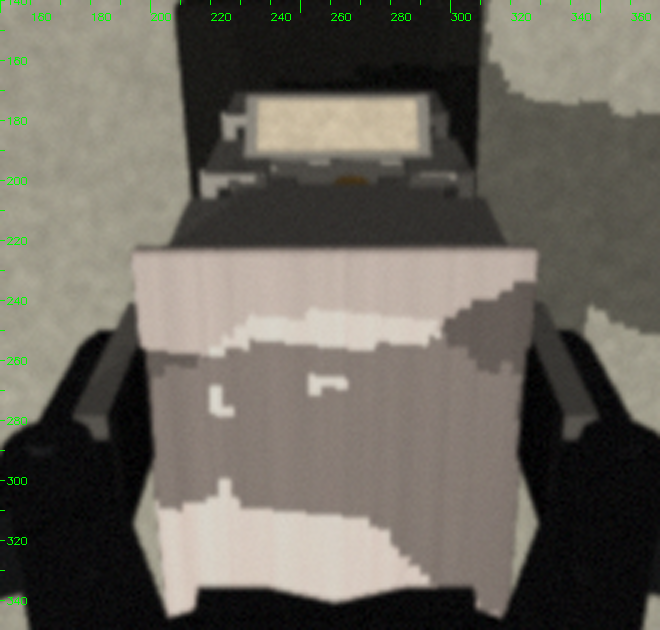

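>>> play_rows --pt "0.04 0.2 0 0 0" --pt "0 0.2 0 0 0" --pt "0 0.1 0 0 0" --pt "0 0 0 0 0"

```text
time: 32.77
tcp_pos: [0.5462, 0.039, 0.1281]
orientation: [0.479, -0.479, -0.52, 0.52]
contact_force: [-0.6, 0.3, -1.5]
grip_width: 0.0635
```

>>> play_rows --pt "0 0.1 0 0 0" --pt "0 0.05 0 0 0" --pt "0 0 0 0 0"

```text
time: 33.02
tcp_pos: [0.5464, 0.039, 0.1268]
orientation: [-0.479, 0.479, 0.52, -0.52]
contact_force: [-0.1, 0.1, -0.6]
grip_width: 0.0638
```

>>> play_rows --pt "0 0.08 0 0 0" --pt "0 0 0 0 0" --pt "0 0 0 0 0"

```text
time: 33.27
tcp_pos: [0.5465, 0.039, 0.1267]
orientation: [-0.479, 0.479, 0.52, -0.52]
contact_force: [-2.1, -1.1, 5.2]
grip_width: 0.0638
```

>>> play_rows --pt "0 0.06 0 0 0" --pt "0 0 0 0 0" --pt "0 0 0 0 0"

```text
time: 33.52
tcp_pos: [0.5464, 0.039, 0.1266]
orientation: [-0.479, 0.479, 0.521, -0.52]
contact_force: [-4.2, 0.8, 9.0]
grip_width: 0.0643
```

>>> play_rows --pt "0 -0.1 0 0 0" --pt "0 0 0 0 0"

```text
time: 33.68
tcp_pos: [0.5464, 0.0391, 0.1267]
orientation: [-0.479, 0.479, 0.52, -0.52]
contact_force: [-0.5, 0.4, 3.4]
grip_width: 0.0636
```

```bash
python3 snap.py wu 150 140 370 350 3; python3 -c "
from plant import arm
from h import *
s=arm.capture('scene')[:,:,::-1].copy(); cv2.imwrite('pics/su.png',s); crop(s,200,150,300,260,7,'pics/su2.png')"
```

```text
t 33.68 tcp [0.5464 0.0391 0.1267] xaxis 94.74 tilt 0.04 q [ 0.429  0.244 -0.411 -0.    -0.915 -1.917] F [-0.5  0.4  3.4] w 0.0636
```

View pics/wu.png

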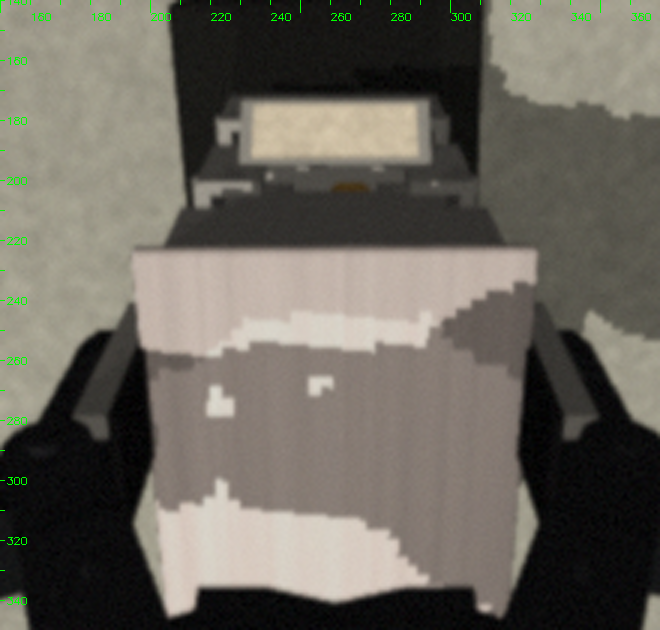

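View pics/su2.png

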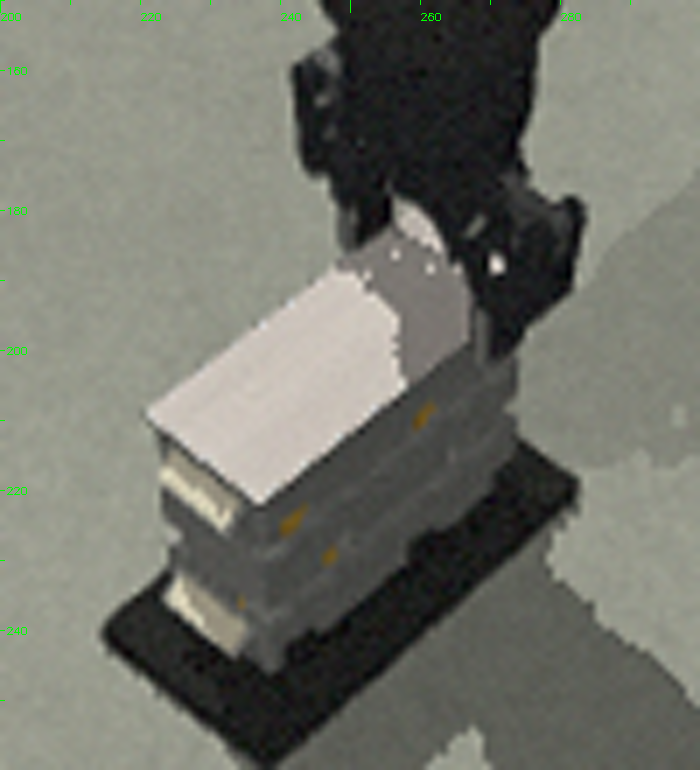

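>>> play_rows --pt "0 0 0 0 78" --pt "0 0 0 0 85" --pt "0 0 0 0 92" --pt "0 0 0 0 100" --pt "0 0 0 0 100" --pt "0 0 0 0 100" --pt "0 -0.5 0 0 100" --pt "0 -1.5 0 0 100" --pt "0 -3 0 0 100" --pt "0 -4 0 0 100" --pt "0 -4 0 0 100" --pt "0 -3 0 0 100" --pt "0 0 0 0 100" --pt "0 0 0 0 100"

```text
time: 34.95
tcp_pos: [0.5471, 0.0393, 0.2891]
orientation: [-0.478, 0.48, 0.522, -0.519]
contact_force: [-0.2, 0.7, -0.8]
grip_width: 0.0855
```

```bash
python3 snap.py wv; python3 -c "
from plant import arm
from h import *
s=arm.capture('scene')[:,:,::-1].copy(); cv2.imwrite('pics/sv.png',s); crop(s,200,150,300,260,7,'pics/sv2.png')"
```

```text
t 34.95 tcp [0.5471 0.0393 0.2891] xaxis 94.74 tilt 0.28 q [ 0.429  0.114 -0.18   0.    -1.272 -1.917] F [-0.2  0.7 -0.8] w 0.0855
```

View pics/wv.png

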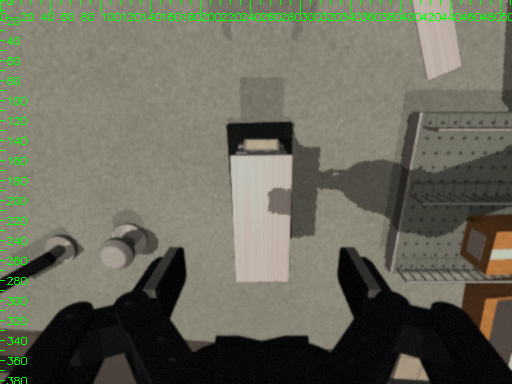

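View pics/sv2.png

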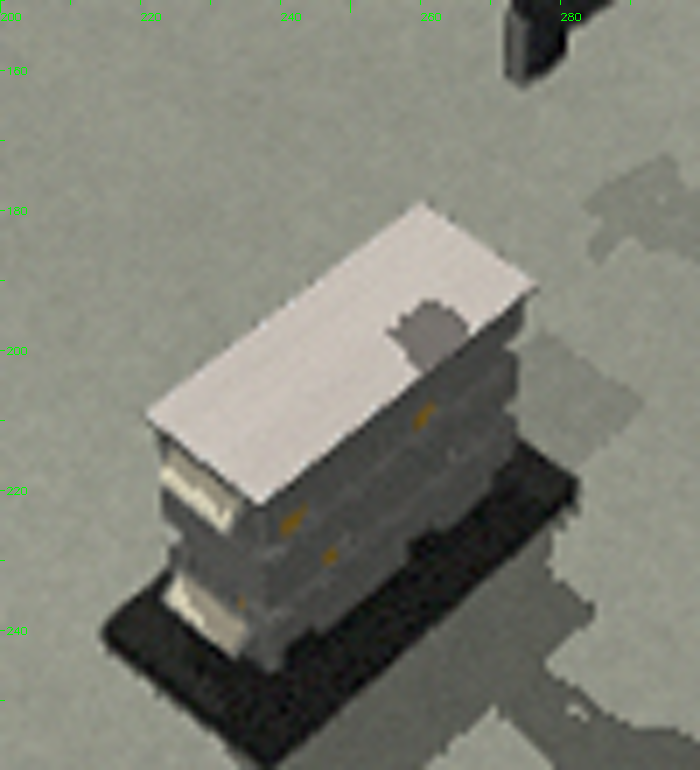

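```bash
python3 -c "
from h import *
im=cv2.imread('pics/wv_raw.png'); crop(im,215,120,315,300,4,'pics/wv2.png')"
```

```text
(no output)
```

View pics/wv2.png

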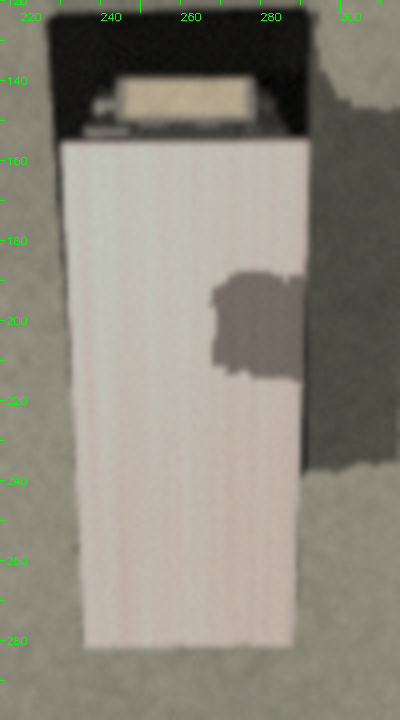

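```bash
python3 - <<'E'
from h import *; import pickle
c,t,M=pickle.load(open('wv.pkl','rb'))
f=lambda u,v:(215+u/4-.375,120+v/4-.375)
uv=[f(60,140),f(310,139),f(84,648),f(294,648)]
X=[(-.08,-.033),(-.08,.033),(.08,-.033),(.08,.033)]
p=fitrect(c,uv,X,.152,4.8);p4=fitrect(c,uv,X,.152,4.8,True)
S=cam(__import__('plant').arm,'scene')
g=lambda u,v:(200+u/7-.43,150+v/7-.43)
fitrect(S,[g(420,202),g(537,288),g(145,415),g(262,505)],[(-.08,.033*-1),(-.08,.033),(.08,-.033),(.08,.033)],.152,4.8)
fitrect(S,[g(420,202),g(537,288),g(145,415),g(262,505)],[(-.08,-.033),(-.08,.033),(.08,-.033),(.08,.033)],.152,4.8,True)
E
```

```text
fit [0.5987 0.0449] yaw 5.17 z [] res px [-0.1  0.2  0.2 -0.  -0.2  0.1  0.1 -0.3]
fit [0.5987 0.0449] yaw 5.17 z [0.152] res px [-0.1  0.2  0.2 -0.  -0.2  0.1  0.1 -0.3]
fit [0.5965 0.0447] yaw 5.29 z [] res px [ 0.2  0.   0.3 -0.5 -0.3  0.  -0.1  0.4]
fit [0.59  0.037] yaw 5.15 z [0.14] res px [ 0.1  0.3 -0.  -0.3 -0.  -0.1 -0.   0.1]
```

```bash
python3 -c "
from plant import arm
print(arm.hand_in()); print(arm.sense()['time'])"
```

```text
the job is handed in; nothing more can be done
None
the job is handed in; nothing more can be done
```

I built the stack on the plinth and handed the job in at about 35 s of the 72 s allowed. The base tote stayed in place, and the second and third totes are each turned end for end on the ribs. I then slid the lid out, gripped it by its end and laid it flat on top.

**Last checks (wrist camera):**

| Item | Centre (m) | Yaw (deg) | Height of top (mm) |
|---|---|---|---|
| Second tote | 0.599, 0.044 | 185.0 | 107–109 (107 expected when resting on the ribs) |
| Top tote | 0.598, 0.044 | 4.7 | 149 (149 expected) |
| Lid | 0.5987, 0.0449 | 5.2 | 152 (flat) |

The lid is therefore about 1 mm and 0.4° off the top tote, and the gripper was raised clear of everything before hand-in. The carton, knob, lever and look-alike plates were not touched.

**Disagreements:**
- **Lid position:** The scene camera put the lid about 2 mm nearer the robot in x than the wrist camera did. Its fit with free height gave an implausible 140 mm for the lid's top.
- **Lid width:** It came out 1–2 mm under 66 mm, both in most of the pictures and by the fingers (64 mm).
- **Second tote yaw:** Two views gave 185.0° and 185.6°.
- **Second tote in the grip:** Its place along the fingers differed by about 2.7 mm between views, so I set it down by direct comparison with the tote below.

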